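# Hang the bush carrier on the drip rail

### The job

Take the carrier that holds the round bush by its black grip and hook it onto the drip rail beside the right-hand post (right-hand as seen from the robot). Then slide it along the rail, without lifting it off, until it hangs centred over the drip pan, and let go of it. Leave the other carrier, with the square block, standing where it is.

Things in the scene. Friction and masses are not known exactly. Their poses are not given: they have to be found in the camera images.
- carrier_round: Carrier to hang, 0.35-0.6 kg: base plate 80 (x) x 60 (y) x 6 mm with a round stepped steel bush 42 mm across at x = 12 mm, top 32 mm up; a steel strap 24 mm wide rises at x = -36 mm (-20 mm above 76 mm height) to a hook; upright black grip on top. Origin: centre of underside, z up. At the start it stands on the board (top 62 mm above the bench), +x away from the robot within 25 degrees of world x.
- carrier_round_grip (a point): Centre of that carrier's black grip: an upright square block 18 x 18 mm, 48 mm tall, from 112 to 160 mm above the underside; this point is 136 mm up, over the base's centre. Axes as the carrier's. The finger tips may reach no lower than the block's foot.
- carrier_round_hook (a point): Seat of its hook, 100.5 mm above the underside on the centre line: the rail's axis lies here when hung, the rail along the carrier's y. The hook is an inverted V, 35 mm wide inside, between the strap (-x) and a free tip (+x) whose end is 78 mm up. The rail enters from +x between bush top (32 mm) and tip end (78 mm); then lower the carrier.
- carrier_square: The other carrier, loose, alike in every way except that it holds a square steel block, 36 x 36 mm, instead of the round bush. It stands beside the first, to the left or right of it, and must stay there. Origin: centre of the underside.
- rail: Drip rail, fixed: bare steel bar 14 mm in diameter along y, its axis 150 mm above the board, on 20 mm square posts 160 mm high at y = +165 (left) and -165 mm (right), feet 80 x 46 x 8 mm. Hook the carrier on beside the right post, near y = -90 mm (-120 to -45). Origin: on the board under the bar's middle; x away from the robot, turned up to 9 degrees.
- pan: Shallow aluminium drip pan, fixed on the board under the left half of the bar, 110 mm (x) by 90 mm (y), 18 mm high: the mark to slide to. Its centre lies under the bar, 30 to 85 mm left of the bar's middle. Origin: centre of the underside; axes parallel to the rail's.

How it is judged:
By the outcome, as a careful person would: the job done as asked, in the order asked, and still so for the second after the job is handed in, with the robot touching nothing.
It also fails if it takes over 48 s, if anything falls off the work surface, if the arm or the gripper's body presses on something with over 40 N, if the wrist force passes 120 N, or if a joint passes its speed limit or range.

### The arm

A 6-joint arm with a two-finger parallel gripper is mounted at the origin on a cart in front of the work surface, level with it; the furniture and walls round the work are solid. World frame = base frame: x ahead of the robot, y to its left, z up, the work surface at z = 0. Lengths are in mm, angles in degrees, forces in N, time in s.
With the tool pointing down it reaches from about 350 to 850 mm from the base axis. Payload 8.1 kg.
Tool frame: the origin (TCP) lies on the centre line of the jaws, within the pads' length; the fingertips stand 8 mm ahead of it and the grasp point (between the pads) lies 11 mm behind it; x points along the fingers, z is the direction in which the jaws open and shut, and the axes are right-handed (so a half turn about x gives the same grasp; the last joint's range is limited). The gripper opens to 85 mm and grips with 20 to 120 N. Pads are 22 mm wide; open, the fingers measure 114 mm over their backs; the gripper's body (76 mm by 85 mm) begins 54 mm behind the grasp point. The pads swing forward as they close: fully open they stand 13 mm farther back than shut.
Start: joints at [66.899, 7.471, 85.268, -0, 87.261, -4.893], TCP at [187.465, 569.967, 200.292] pointing down, gripper open.
Joint ranges: [-169.43, 169.43], [-51.17, 129.36], [1.28, 143.12], [-76.62, 256.62], [0, 156.53], [-152.29, 152.29]. Speed limits (degrees/s): [136.94, 136.94, 159.86, 180, 180, 180].

### API

Orientations are given as [roll, pitch, yaw] about the fixed x, y, z axes, in that order (R = Rz(yaw) Ry(pitch) Rx(roll)).
In Python, from bench import r, vision, order gives the robot as it stands. The module is installed in compiled form; this text tells all that it offers.
- The arm moves only by the shell command python3 -m jog 'ROWS' [FORCE]. ROWS is JSON, a list of rows, each a list of 3 entries, a list of its own where there are three numbers: the shift along the world's x, y, z in m, then the turn, a rotation vector about the world's x, y, z in rad, then the opening, from -1 (shut) to 1 (fully open). A call has 1 to 5 rows; each row is the pose to reach, as a shift and turn from the pose commanded when the call began; what a row does not reach only later rows make up. A row lasts 1/12 s, in which the tool goes at most 41.7 mm and 7.16 degrees, less where a joint would pass 70% of its speed; a pose out of reach is approached as far as the arm can. A call with a gripper value outside its range is refused whole. The fingers move at their own pace and stop on an object; FORCE is the grip in N (left out, the last holds). Time passes only in rows, so rows that repeat a pose let the fingers close. It gives the time, the measured TCP pose, the force and the opening at its end, in the units of the state.
- r.sense(): the state, without advancing time (a new reading comes with each control period).
- vision.snapshot(name): name is "side" or "top"; returns the picture (400x640x3 uint8, red, green, blue); there is no depth.
- vision.camera_model(name): a dict with "fov_y" (degrees; the focal length in pixels is half the picture's height over the tangent of half this angle, whatever the lens; pixels are square), "cx", "cy" (the principal point, pixels), "world_to_cam" (4x4, takes a point from world to camera coordinates). Camera axes: x right, y down, z forward; pixel columns grow to the right and rows downward; lengths in mm; the calibration is good to about 2 mm. A picture is of the moment at which its call begins. camera_model takes no time and is no camera call.
- order.hand_in(): hands the job in, once; it reports no verdict.
The state is a dict: "time": time; "joint_pos": joint angles; "qd": joint speeds; "joint_efforts": joint torques, N m; "tool_pos": TCP position; "tcp_rot": TCP orientation; "ft_force": force on the tool from outside, world axes, zero at the start; "wrist_torque": the same for the moment, N m; "finger_gap": finger opening in mm.
Only numpy, scipy, OpenCV 4.12 (cv2) and the standard library are available. Lean on these libraries where they do the work, as an engineer would, in place of code of your own. Each camera call takes 0.05 s, during which the arm holds its last target.

## Working session

There is one attempt and no reset: what is moved stays moved. The work goes in short steps, Python scripts to look and compute and a shell command to move; the robot and the scene stay as the last step left them, time stands still between calls to the robot, and variables do not carry over. Pictures are saved under pics/ and viewed, and the job is handed in when it is done.

```bash
mkdir -p pics
python3 - <<'E'
from bench import r,vision,order
import cv2,json
print(r.sense())
for n in("side","top"):
    im=vision.snapshot(n); cv2.imwrite(f"pics/{n}0.png",im[:,:,::-1]); print(n,vision.camera_model(n))
E
```

```text
{'time': 0.0, 'joint_pos': array([ 6.68972106e+01,  7.51510665e+00,  8.53318809e+01, -2.33068733e-04,
        8.72618809e+01, -4.89449355e+00]), 'qd': array([ 0.03563332, -0.00246434, -0.07388941, -0.03556716, -0.09313077,
        0.01689462]), 'joint_efforts': array([ 2.15702428e-03, -5.69371819e+01, -5.00572193e+01,  3.23743125e-04,
        1.38233797e-02,  4.63595200e-05]), 'tool_pos': array([187.22982379, 569.37599201, 199.21957977]), 'tcp_rot': array([ 175.22801537,   89.89113127, -112.98026917]), 'ft_force': array([ 0.57167638, -0.43207106, -0.26479886]), 'wrist_torque': array([ 0.01544882, -0.02860333,  0.02711782]), 'finger_gap': 85.30656443442436}
side {'fov_y': 56.13056451390009, 'cx': 325.3147572378055, 'cy': 203.39486156916354, 'world_to_cam': array([[-9.42523500e-01, -3.34044478e-01,  7.98364893e-03,
         4.97652464e+02],
       [-2.14594385e-01,  5.86828928e-01, -7.80756722e-01,
         2.45558321e+02],
       [ 2.56122436e-01, -7.37594805e-01, -6.24784124e-01,
         8.23098750e+02],
       [ 0.00000000e+00,  0.00000000e+00,  0.00000000e+00,
         1.00000000e+00]])}
top {'fov_y': 49.06947388292218, 'cx': 322.13433950693576, 'cy': 198.57640070901212, 'world_to_cam': array([[-1.13824338e-02, -9.99475490e-01, -3.03180759e-02,
         1.97421888e+01],
       [-9.88924233e-01,  1.57390936e-02, -1.47584357e-01,
         5.64156151e+02],
       [ 1.47984126e-01,  2.83024108e-02, -9.88584681e-01,
         9.37956184e+02],
       [ 0.00000000e+00,  0.00000000e+00,  0.00000000e+00,
         1.00000000e+00]])}
```

View pics/side0.png

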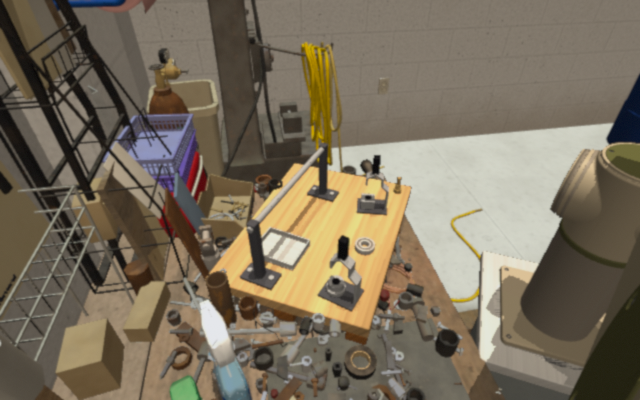

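View pics/top0.png

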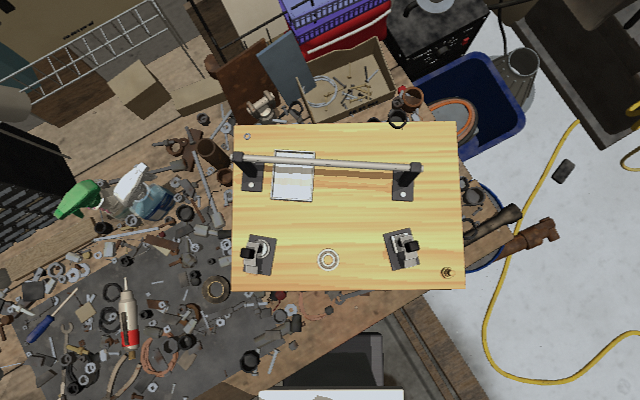

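Run:
```python
import cv2,numpy as np
t=cv2.imread("pics/top0.png");s=cv2.imread("pics/side0.png")
def up(im,x0,y0,x1,y1,k,n):cv2.imwrite(n,cv2.resize(im[y0:y1,x0:x1],None,fx=k,fy=k,interpolation=cv2.INTER_CUBIC))
a=cv2.resize(t[215:285,235:285],None,fx=8,fy=8,interpolation=cv2.INTER_CUBIC)
b=cv2.resize(t[215:285,380:430],None,fx=8,fy=8,interpolation=cv2.INTER_CUBIC)
cv2.imwrite("pics/t_car.png",np.hstack([a,b]))
a=cv2.resize(s[230:310,310:370],None,fx=6,fy=6,interpolation=cv2.INTER_CUBIC)
b=cv2.resize(s[145:225,345:405],None,fx=6,fy=6,interpolation=cv2.INTER_CUBIC)
cv2.imwrite("pics/s_car.png",np.hstack([a,b]))
up(t,225,140,435,210,3.8,"pics/t_rail.png")
up(s,215,140,345,290,4,"pics/s_rail.png")
```

```text
(no output)
```

View pics/t_car.png

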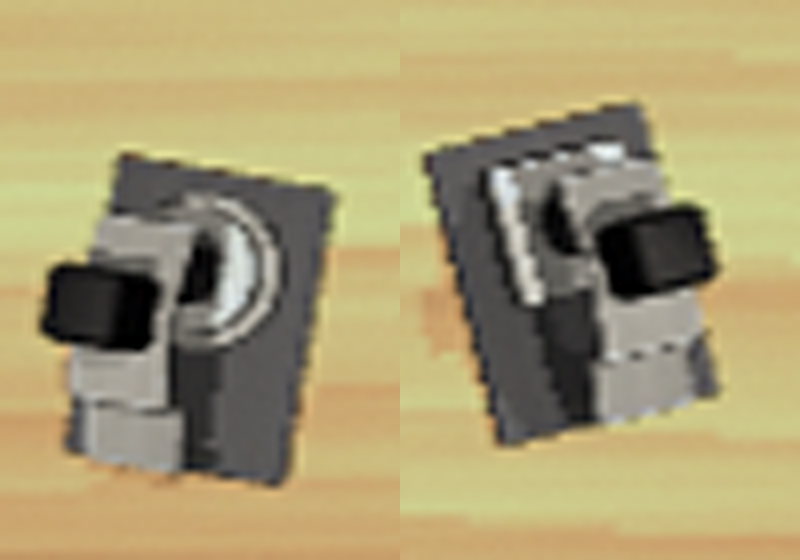

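View pics/s_car.png

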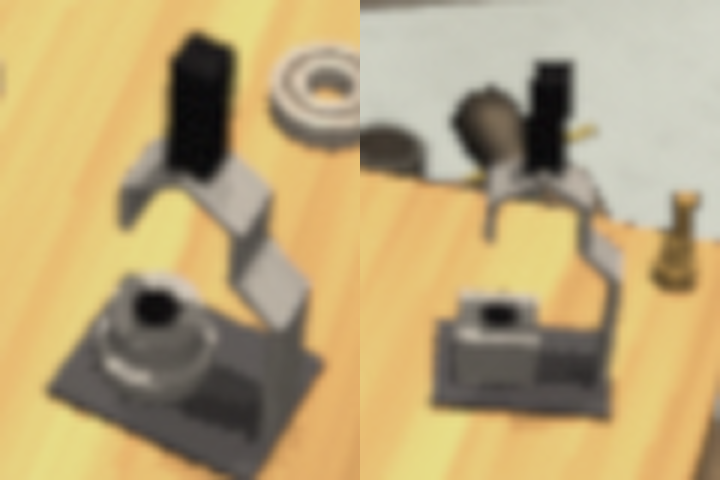

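View pics/t_rail.png

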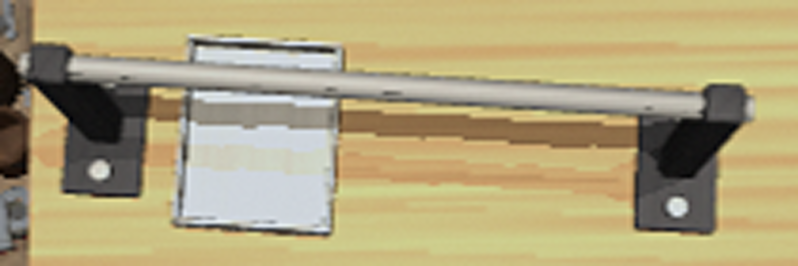

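View pics/s_rail.png

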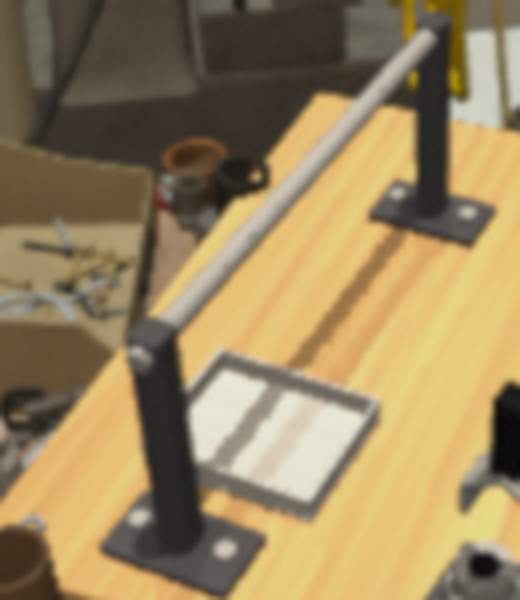

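```bash
cat > h.py <<'E'
from bench import r,vision,order
import numpy as np,cv2
C={n:vision.camera_model(n) for n in("side","top")}
def K(n):
    f=200/np.tan(np.radians(C[n]["fov_y"]/2));return f,C[n]["cx"],C[n]["cy"]
def ray(n,p):
    f,cx,cy=K(n);W=C[n]["world_to_cam"];R=W[:3,:3];o=-R.T@W[:3,3]
    d=R.T@np.array([(p[0]-cx)/f,(p[1]-cy)/f,1]);return o,d
def onz(n,p,z):
    o,d=ray(n,p);return o+d*(z-o[2])/d[2]
def tri(a,b):
    o1,d1=ray("top",a);o2,d2=ray("side",b)
    s=np.linalg.lstsq(np.c_[d1,-d2],o2-o1,rcond=None)[0]
    A=o1+s[0]*d1;B=o2+s[1]*d2;return (A+B)/2,np.linalg.norm(A-B)
def proj(n,P):
    f,cx,cy=K(n);W=C[n]["world_to_cam"];q=W[:3,:3]@np.array(P,float)+W[:3,3];return np.array([f*q[0]/q[2]+cx,f*q[1]/q[2]+cy])
def un(x0,y0,k,u,v):return ((u+.5)/k-.5+x0,(v+.5)/k-.5+y0)
E
python3 - <<'E'
from h import *
np.set_printoptions(precision=1,suppress=True)
# base corners top view, z=68
c=[onz("top",un(235,215,8,*p),68) for p in[(120,152),(333,188),(285,487),(68,455)]]
print("base",*c)
print([np.linalg.norm(c[i]-c[(i+1)%4]) for i in range(4)], sum(c)/4)
# base corners side view z=68 : crop s at 310,230 k6
d=[onz("side",un(310,230,6,*p),68) for p in[(50,385),(322,362),(255,478)]]
print("side base",*d)
# pan corners top: rim z=80
P=[onz("top",un(225,140,3.8,*p),80) for p in[(190,38),(342,46),(331,233),(175,224)]]
print("pan",*P,sum(P)/4,[np.linalg.norm(P[i]-P[(i+1)%4]) for i in range(4)])
P=[onz("side",un(215,140,4,*p),80) for p in[(226,353),(378,402),(303,512)]]
print("panside",*P,(P[0]+P[1]+P[2]*2-P[2])/3)
# rail ends (axis z=212)
L=onz("top",un(225,140,3.8,72,68),212);R=onz("top",un(225,140,3.8,704,103),212)
print("rail top",L,R,np.linalg.norm(L-R),(L+R)/2,np.degrees(np.arctan2(-(L-R)[0],(L-R)[1])))
L=onz("side",un(215,140,4,168,325),212);R=onz("side",un(215,140,4,428,38),212)
print("rail side",L,R,np.linalg.norm(L-R),(L+R)/2,np.degrees(np.arctan2(-(L-R)[0],(L-R)[1])))
# grip
for p in [(42,265),(158,275)]: pass
print(proj("top",[0,0,0]))
E
```

```text
base [486.5 169.2  68. ] [476.  111.3  68. ] [396.8 123.8  68. ] [405.8 182.1  68. ]
[np.float64(58.762400090419575), np.float64(80.21673221592454), np.float64(58.92042392769047), np.float64(81.69492207740157)] [441.3 146.6  68. ]
side base [484.8 169.4  68. ] [398.7 127.7  68. ] [407.3 182.   68. ]
pan [668.9 114.   80. ] [662.5  26.2  80. ] [553.9  33.4  80. ] [560.5 122.   80. ] [611.4  73.9  80. ] [np.float64(88.00632403441459), np.float64(108.79717687628869), np.float64(88.86233710963658), np.float64(108.73675203858637)]
panside [658.5  31.   80. ] [555.4  39.   80. ] [562.6 132.8  80. ] [592.2  67.6  80. ]
rail top [619.4 154.1 212. ] [ 596.  -156.2  212. ] 311.24957167503896 [607.7  -1.  212. ] -4.3047982433088094
rail side [620.6 149.3 212. ] [ 594.7 -154.9  212. ] 305.27522029799394 [607.6  -2.8 212. ] -4.86248086935985
[331.4 462.1]
```

Run:
```python
from h import *
from scipy.spatial.transform import Rotation as Ro
np.set_printoptions(precision=2,suppress=True)
s=r.sense();R=Ro.from_euler('xyz',s["tcp_rot"],degrees=True).as_matrix();print(R,s["tool_pos"])
zt=R[:,2];print("jaw yaw",np.degrees(np.arctan2(zt[1],zt[0])))
t=cv2.imread("pics/top0.png");sd=cv2.imread("pics/side0.png")
# pan: bright low-sat
for n,im,(x0,y0,x1,y1) in(("top",t,(262,143,322,208)),("side",sd,(250,222,315,275))):
    h=cv2.cvtColor(im,cv2.COLOR_BGR2HSV)[y0:y1,x0:x1]
    m=((h[...,1]<60)&(h[...,2]>90)).astype(np.uint8) if n=="top" else ((h[...,1]<75)).astype(np.uint8)
    m=cv2.morphologyEx(m,cv2.MORPH_CLOSE,np.ones((5,5)))
    cs,_=cv2.findContours(m,0,2);c=max(cs,key=cv2.contourArea)+np.array([x0,y0])
    print(n,cv2.boxPoints(cv2.minAreaRect(c)),cv2.approxPolyDP(cv2.convexHull(c),3,True)[:,0].tolist())
# square base corners
c=[onz("top",un(380,215,8,*p),68) for p in[(25,152),(245,102),(318,395),(100,445)]]
print("sq",*c,sum(c)/4)
# predicted grip top/bottom
from math import *
yaw=radians(-9);ctr=np.array([441.5,147.2])
A=t.copy();B=sd.copy()
def cp(x,y,z):return [ctr[0]+x*cos(yaw)-y*sin(yaw),ctr[1]+x*sin(yaw)+y*cos(yaw),62+z]
def crop(im,n,x0,y0,w,h,k,pts):
    o=cv2.resize(im[y0:y0+h,x0:x0+w],None,fx=k,fy=k,interpolation=cv2.INTER_CUBIC)
    for P in pts:
        q=(proj(n,P)-[x0,y0]+.5)*k-.5;cv2.circle(o,tuple(int(round(v)) for v in q),2,(0,0,255),-1)
    return o
pts=[cp(sx*9,sy*9,z) for sx in(-1,1) for sy in(-1,1) for z in(112,160)]+[cp(sx*40,sy*30,6) for sx in(-1,1) for sy in(-1,1)]
cv2.imwrite("pics/ov.png",np.hstack([crop(A,"top",235,215,50,70,8,pts),crop(B,"side",312,230,50,70,8,pts)]))
# pan/rail overlays
ry=radians(-4.5);rc=np.array([607.6,-1.5])
def rp(x,y,z):return [rc[0]+x*cos(ry)-y*sin(ry),rc[1]+x*sin(ry)+y*cos(ry),62+z]
pts=[rp(a*55,75+b*45,z) for a in(-1,1) for b in(-1,1) for z in(0,18,)]+[rp(0,155*b,150) for b in(-1,1)]+[rp(0,75,150),rp(a*10 if 0 else 10,175,160),rp(10,-175,160),rp(-10,-175,160),rp(-10,175,160),rp(10,155,160),rp(10,-155,160),rp(-10,-155,160),rp(-10,155,160)]
cv2.imwrite("pics/ov2.png",crop(A,"top",225,140,210,70,3.8,pts))
cv2.imwrite("pics/ov3.png",crop(B,"side",215,140,130,150,4,pts))
```

```text
[[-0.   -0.95  0.31]
 [-0.    0.31  0.95]
 [-1.    0.   -0.  ]] [187.24 569.47 199.32]
jaw yaw 71.79404113096957
top [[259.51 198.27]
 [262.47 147.97]
 [321.8  151.46]
 [318.84 201.76]] [[262, 156], [274, 149], [314, 151], [321, 165], [311, 200], [270, 198]]
side [[250. 222.]
 [309. 222.]
 [309. 274.]
 [250. 274.]] [[250, 222], [309, 240], [292, 269], [280, 274], [250, 274]]
sq [ 482.65 -117.62   68.  ] [ 495.24 -176.76   68.  ] [ 417.42 -192.78   68.  ] [ 405.   -134.92   68.  ] [ 450.08 -155.52   68.  ]
```

View pics/ov.png

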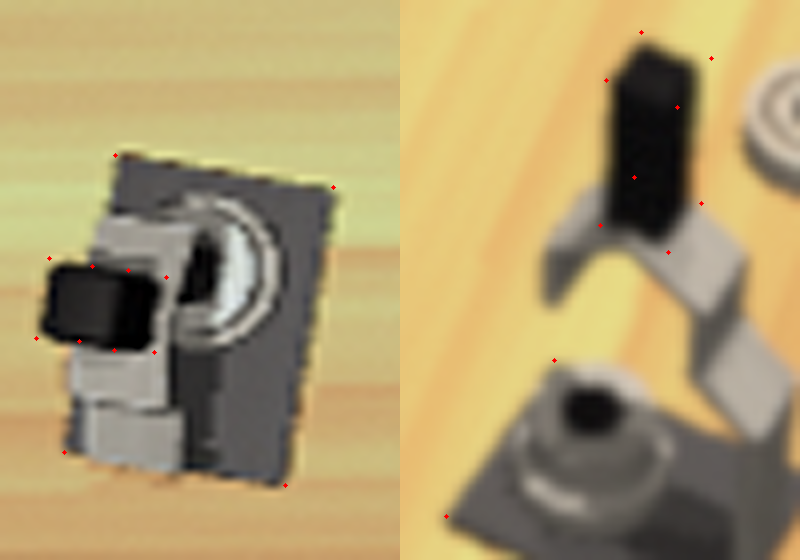

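View pics/ov2.png

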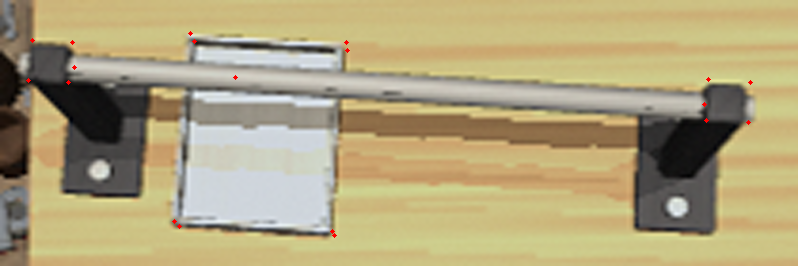

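View pics/ov3.png

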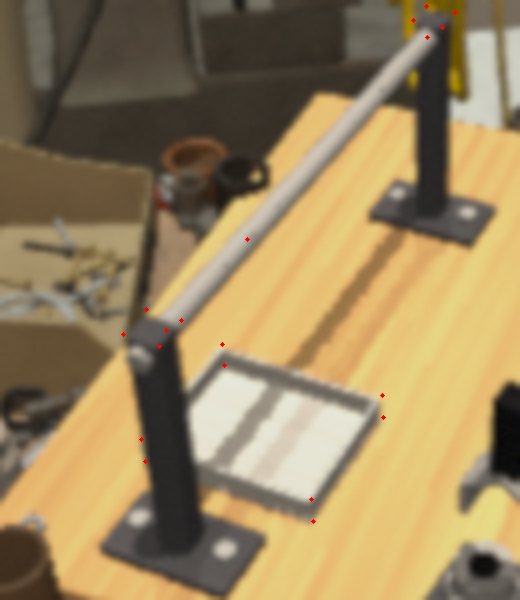

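```bash
python3 -m jog '[[[0.01,-0.02,0.02],[0,0,0.02],1],[[0.03,-0.045,0.04],[0,0,0.05],1],[[0.05,-0.08,0.06],[0,0,0.09],1],[[0.07,-0.115,0.075],[0,0,0.13],1],[[0.09,-0.15,0.08],[0,0,0.16],1]]' 40
python3 -m jog '[[[0.02,-0.034,0],[0,0,0],1],[[0.04,-0.068,0],[0,0,0],1],[[0.06,-0.1,0],[0,0,0],1],[[0.08,-0.132,0],[0,0,0],1],[[0.095,-0.155,0],[0,0,0],1]]'
```

```text
time: 0.52
tool_pos: [276.4, 422.3, 282.0]
tcp_rot: [-28.4, 89.8, 52.7]
ft_force: [1.9, 0.0, 1.6]
finger_gap: 84.9
time: 0.93
tool_pos: [371.6, 265.3, 279.6]
tcp_rot: [-155.1, 90.0, -74.2]
ft_force: [-1.1, 1.0, -0.8]
finger_gap: 85.5
```

```bash
python3 -m jog '[[[0.018,-0.03,0],[0,0,0],1],[[0.036,-0.06,0],[0,0,0],1],[[0.052,-0.088,0],[0,0,0],1],[[0.063,-0.108,0],[0,0,0],1],[[0.07,-0.118,0],[0,0,0],1]]'
python3 -m jog '[[[0,0,-0.005],[0,0,0],1],[[0,0,-0.01],[0,0,0],1],[[0,0,-0.015],[0,0,0],1]]'
python3 - <<'E'
from h import *
for n in("top","side"):
    im=vision.snapshot(n)[:,:,::-1];cv2.imwrite(f"pics/{n}1.png",im)
a=cv2.resize(cv2.imread("pics/top1.png")[205:285,225:305],None,fx=5,fy=5,interpolation=2)
b=cv2.resize(cv2.imread("pics/side1.png")[200:280,300:380],None,fx=5,fy=5,interpolation=2)
cv2.imwrite("pics/c1.png",np.hstack([a,b]));print(r.sense()["tool_pos"])
E
```

```text
time: 1.35
tool_pos: [441.5, 147.4, 279.3]
tcp_rot: [156.5, 89.9, -122.7]
ft_force: [-0.3, 0.2, -0.1]
finger_gap: 85.5
time: 1.6
tool_pos: [440.2, 150.8, 264.0]
tcp_rot: [73.4, 90.0, 154.4]
ft_force: [-0.4, -0.6, -0.8]
finger_gap: 85.7
[439.55177598 150.94129263 263.20594901]
```

View pics/c1.png

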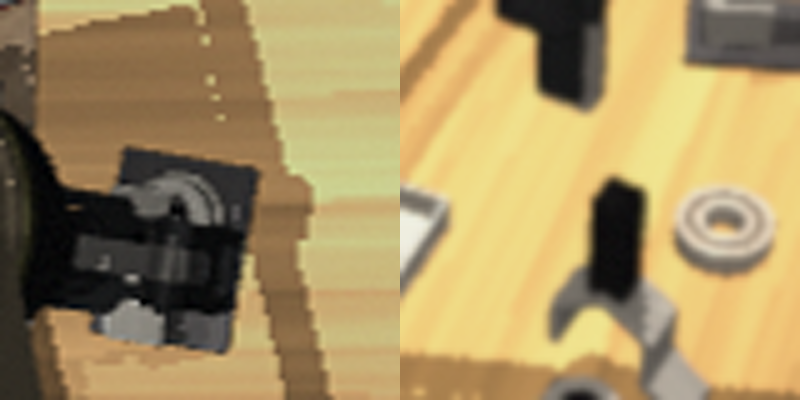

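```bash
python3 -m jog '[[[0,0,-0.005],[0,0,0],1],[[0,0,-0.01],[0,0,0],1],[[0,0,-0.01],[0,0,0],1]]'
python3 - <<'E'
from h import *
a=np.radians(81)
p=r.sense()["tool_pos"];print(p)
for s in(1,-1):
    for w in (42.5,57):
      P=p+np.array([np.cos(a)*w*s,np.sin(a)*w*s,5]);print(s,w,(proj("side",P)-[300,200]+.5)*5,(proj("top",P)-[225,205]+.5)*5)
print((proj("side",[441.5,147.5,222])-[300,200]+.5)*5)
E
```

```text
time: 1.95
tool_pos: [440.0, 150.4, 253.5]
tcp_rot: [110.2, 89.9, -168.8]
ft_force: [-0.0, -0.5, 0.3]
finger_gap: 85.7
[440.01412493 150.38745603 253.49886545]
1 42.5 [171.86754487 199.21233217] [-50.67376863 224.10430049]
1 57 [151.75073951 225.88017243] [-91.77132567 217.99784492]
-1 42.5 [278.13075767  58.34451873] [191.87715933 260.14358289]
-1 57 [294.49069829  36.65696571] [233.53444058 266.33320473]
[221.74966805 193.89390645]
```

Run:
```python
from h import *
for n in("top","side"):
    im=vision.snapshot(n)[:,:,::-1];cv2.imwrite(f"pics/{n}2.png",im)
a=cv2.resize(cv2.imread("pics/top2.png")[185:285,205:305],None,fx=4,fy=4,interpolation=2)
b=cv2.resize(cv2.imread("pics/side2.png")[160:260,300:400],None,fx=4,fy=4,interpolation=2)
cv2.imwrite("pics/c2.png",np.hstack([a,b]));print(r.sense()["tool_pos"],r.sense()["joint_pos"],r.sense()["tcp_rot"])
```

```text
[440.45451438 150.20225156 254.48089633] [ 1.25146156e+01 -1.46778973e+01  1.00886672e+02 -1.15102815e-03
  9.38203075e+01 -6.84771114e+01] [ 113.7844063    89.97089484 -165.22394309]
```

View pics/side2.png

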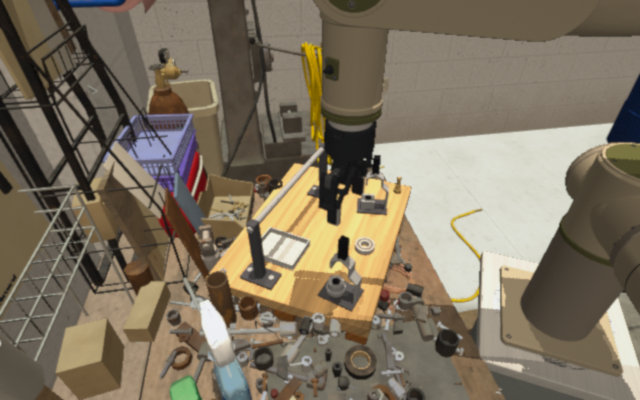

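View pics/c2.png

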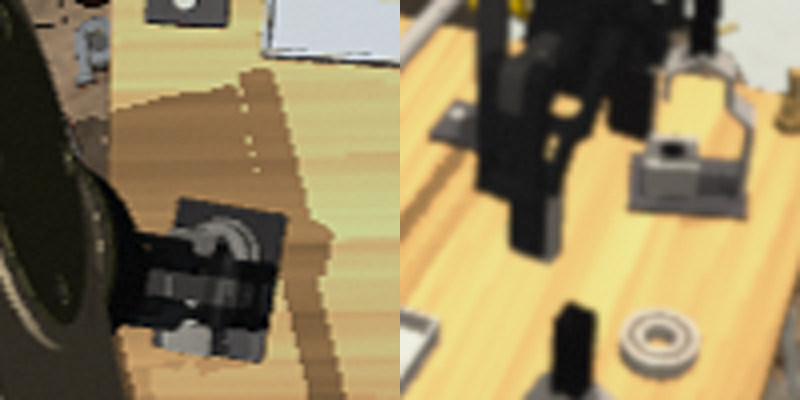

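Run:
```python
from h import *
a=np.radians(81);d=np.array([np.cos(a),np.sin(a),0]);n=np.array([-np.sin(a),np.cos(a),0]);n=np.array([np.sin(a),-np.cos(a),0])
p=np.array([440.4,150.2,254.4])
for q in[(510,250),(545,262),(560,250),(608,132),(648,142),(658,130)]:
    px=((q[0]-400+.5)/4-.5+300,(q[1]+.5)/4-.5+160)
    o,v=ray("side",px);s=((p-o)@n)/(v@n);P=o+s*v;print(np.round(px,1),P.round(1),((P-p)@d).round(1))
b=cv2.resize(cv2.imread("pics/side2.png")[160:270,315:395],None,fx=7,fy=7,interpolation=2);cv2.imwrite("pics/c3.png",b[:590])
```

```text
[327.1 222.1] [450.9 216.6 316.2] 67.3
[335.9 225.1] [446.  185.7 285.3] 35.9
[339.6 222.1] [443.8 171.8 281.1] 21.9
[351.6 192.6] [437.1 129.1 315.1] -21.3
[361.6 195.1] [429.6  81.7 277.6] -69.3
[364.1 192.1] [427.7  70.3 277. ] -80.9
```

View pics/c3.png

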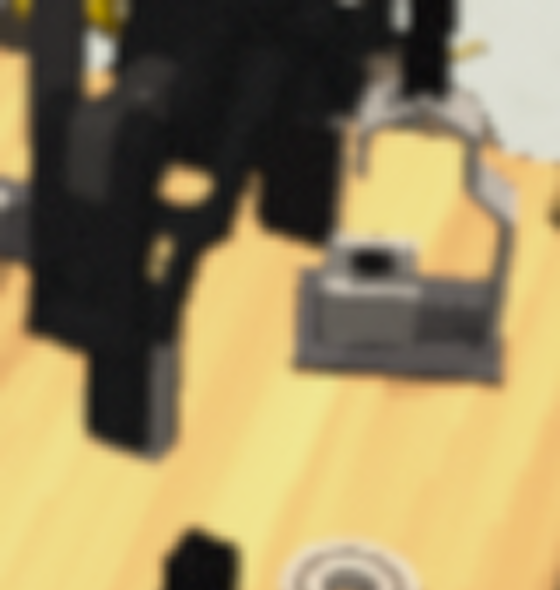

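```bash
python3 -m jog '[[[0,-0.001,-0.01],[0,0,0],1],[[0.001,-0.002,-0.02],[0,0,0],1],[[0.001,-0.002,-0.03],[0,0,0],1],[[0.001,-0.002,-0.04],[0,0,0],1],[[0.001,-0.002,-0.04],[0,0,0],1]]'
python3 - <<'E'
from h import *
for n in("top","side"):
    im=vision.snapshot(n)[:,:,::-1];cv2.imwrite(f"pics/{n}3.png",im)
a=cv2.resize(cv2.imread("pics/top3.png")[205:285,225:305],None,fx=5,fy=5,interpolation=2)
b=cv2.resize(cv2.imread("pics/side3.png")[170:290,310:390],None,fx=5,fy=5,interpolation=2)
a=np.pad(a,((0,200),(0,0),(0,0)))
cv2.imwrite("pics/c4.png",np.hstack([a,b])[:600]);print(r.sense()["tool_pos"])
E
```

```text
time: 2.47
tool_pos: [440.2, 147.5, 211.4]
tcp_rot: [111.2, 89.7, -167.9]
ft_force: [0.7, 0.3, -0.5]
finger_gap: 85.1
[441.19977008 147.79526162 213.88141033]
```

View pics/c4.png

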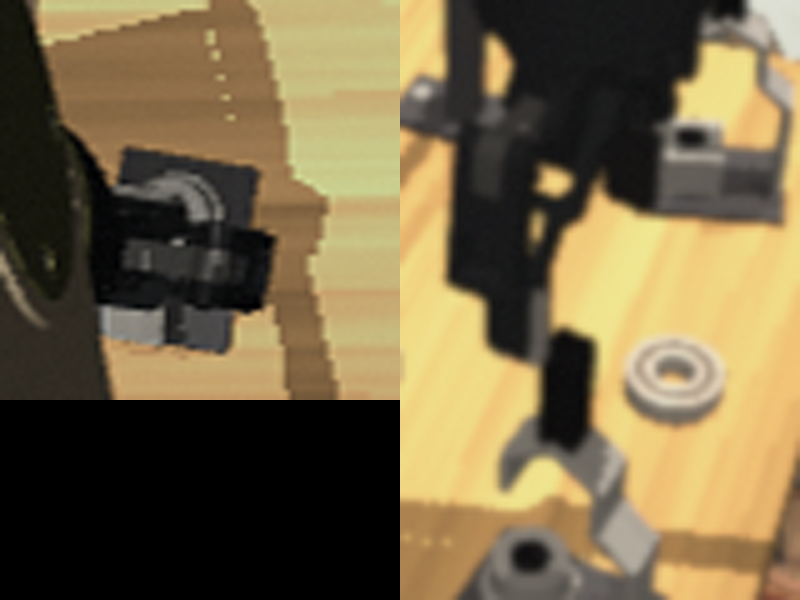

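Run:
```python
from h import *
np.set_printoptions(precision=1,suppress=True)
for t,s in[((279.5,259.4),(356,211)),((280,252.5),(351.5,210)),((278.6,267),(361,212)),]:
    print(tri(t,s))
print(-C["top"]["world_to_cam"][:3,:3].T@C["top"]["world_to_cam"][:3,3],-C["side"]["world_to_cam"][:3,:3].T@C["side"]["world_to_cam"][:3,3])
a=cv2.resize(cv2.imread("pics/top3.png")[225:285,225:285],None,fx=9,fy=9,interpolation=2);cv2.imwrite("pics/c5.png",a)
```

```text
(array([432.9,  83.3, 238.6]), np.float64(9.143889384063028))
(array([443.6,  82.3, 237.5]), np.float64(6.411212484933966))
(array([421.1,  84.8, 240.5]), np.float64(11.982452637374882))
[ 419.3  -15.7 1011.1] [310.9 629.3 702. ]
```

View pics/c5.png

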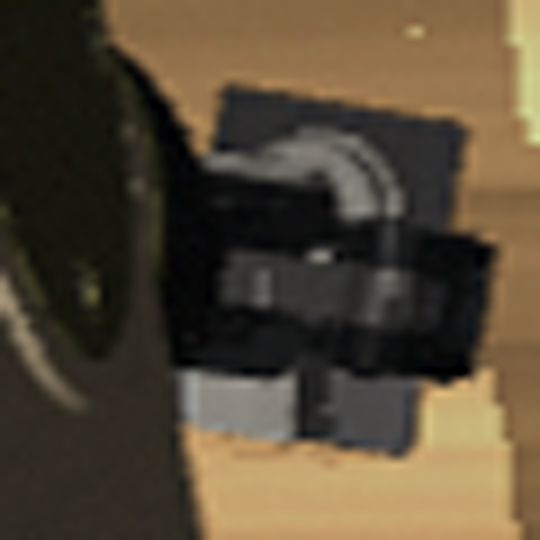

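```bash
python3 -m jog '[[[0,0,0],[0,0,0],0.5],[[0,0,0],[0,0,0],0],[[0,0,0],[0,0,0],-0.15],[[0,0,0],[0,0,0],-0.15],[[0,0,0],[0,0,0],-0.15]]'
python3 - <<'E'
from h import *
for n in("top","side"):
    im=vision.snapshot(n)[:,:,::-1];cv2.imwrite(f"pics/{n}4.png",im)
a=cv2.resize(cv2.imread("pics/top4.png")[205:285,225:305],None,fx=5,fy=5,interpolation=2)
b=cv2.resize(cv2.imread("pics/side4.png")[170:290,310:390],None,fx=5,fy=5,interpolation=2)
a=np.pad(a,((0,200),(0,0),(0,0)))
cv2.imwrite("pics/c6.png",np.hstack([a,b])[:600]);print(r.sense()["tool_pos"],r.sense()["finger_gap"])
E
```

```text
time: 2.98
tool_pos: [441.9, 148.0, 215.1]
tcp_rot: [-67.6, 90.0, 13.4]
ft_force: [0.2, -0.8, -0.4]
finger_gap: 36.5
[441.83669918 147.9762096  214.94587188] 36.50468178015448
```

View pics/c6.png

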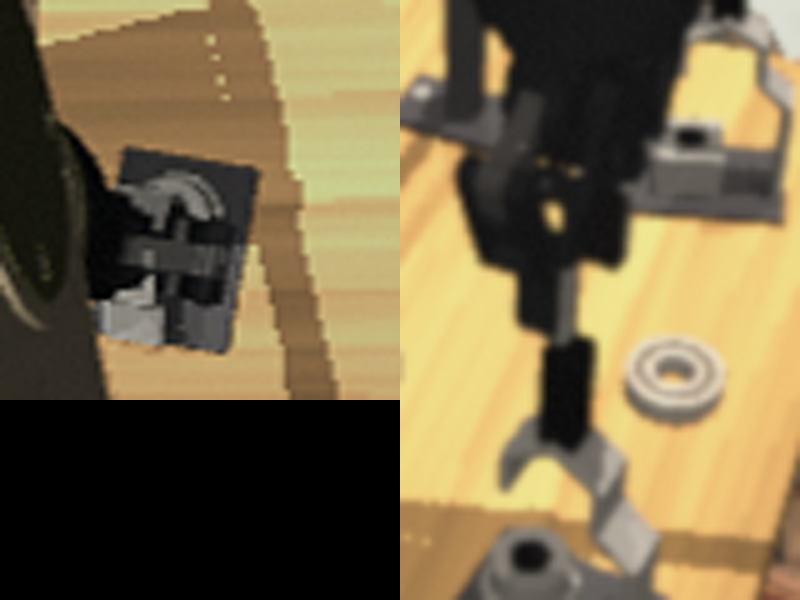

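Run:
```python
from h import *
np.set_printoptions(precision=1,suppress=True)
for z in (205,215,230,245,260): print(z,onz("top",(274.5,256),z),onz("side",(310+147/5,170+333/5),z),onz("side",(310+205/5,170+262/5),z),onz("side",(310+169/5,170+343/5),z))
a=cv2.resize(cv2.imread("pics/top4.png")[225:285,225:285],None,fx=9,fy=9,interpolation=2)
b=cv2.resize(cv2.imread("pics/side4.png")[190:265,320:365],None,fx=8,fy=8,interpolation=2);a=np.pad(a,((0,60),(0,0),(0,0)))
cv2.imwrite("pics/c7.png",np.hstack([a[:600,140:],b[:600]]))
```

```text
205 [435.1  95.9 205. ] [455.5 129.  205. ] [446.2  82.1 205. ] [446.  131.3 205. ]
215 [434.9  94.5 215. ] [452.6 139.  215. ] [443.5  93.1 215. ] [443.2 141.3 215. ]
230 [434.6  92.4 230. ] [448.2 154.1 230. ] [439.4 109.6 230. ] [439.2 156.4 230. ]
245 [434.3  90.3 245. ] [443.9 169.2 245. ] [435.3 126.2 245. ] [435.1 171.4 245. ]
260 [434.   88.2 260. ] [439.5 184.3 260. ] [431.3 142.7 260. ] [431.  186.4 260. ]
```

View pics/c7.png

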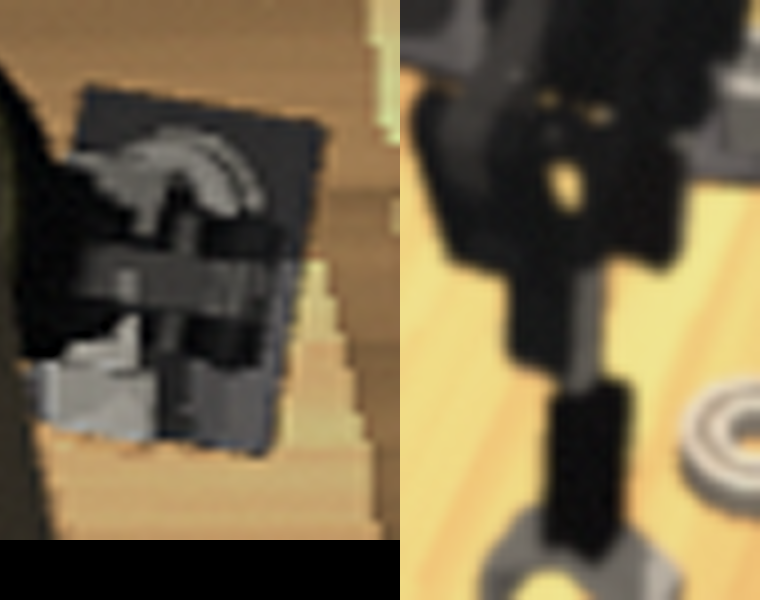

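```bash
python3 -m jog '[[[0,0,-0.005],[0,0,0],-0.15],[[0,0,-0.012],[0,0,0],-0.15],[[0,0,-0.02],[0,0,0],-0.15],[[0,0,-0.026],[0,0,0],-0.15],[[0,0,-0.026],[0,0,0],-0.15]]' 20
python3 - <<'E'
from h import *
for n in("top","side"):
    im=vision.snapshot(n)[:,:,::-1];cv2.imwrite(f"pics/{n}5.png",im)
a=cv2.resize(cv2.imread("pics/top5.png")[225:285,225:285],None,fx=9,fy=9,interpolation=2)
b=cv2.resize(cv2.imread("pics/side5.png")[190:265,320:365],None,fx=8,fy=8,interpolation=2);a=np.pad(a,((0,60),(0,0),(0,0)))
cv2.imwrite("pics/c8.png",np.hstack([a[:600,140:],b[:600]]))
print(r.sense()["tool_pos"],r.sense()["finger_gap"],r.sense()["ft_force"])
E
```

```text
time: 3.5
tool_pos: [440.5, 147.7, 186.4]
tcp_rot: [111.5, 89.8, -167.5]
ft_force: [0.0, 0.1, -0.2]
finger_gap: 36.2
[441.29642917 147.86883216 188.09355011] 36.39487554845949 [0.7484807  0.00649381 0.02505976]
```

View pics/c8.png

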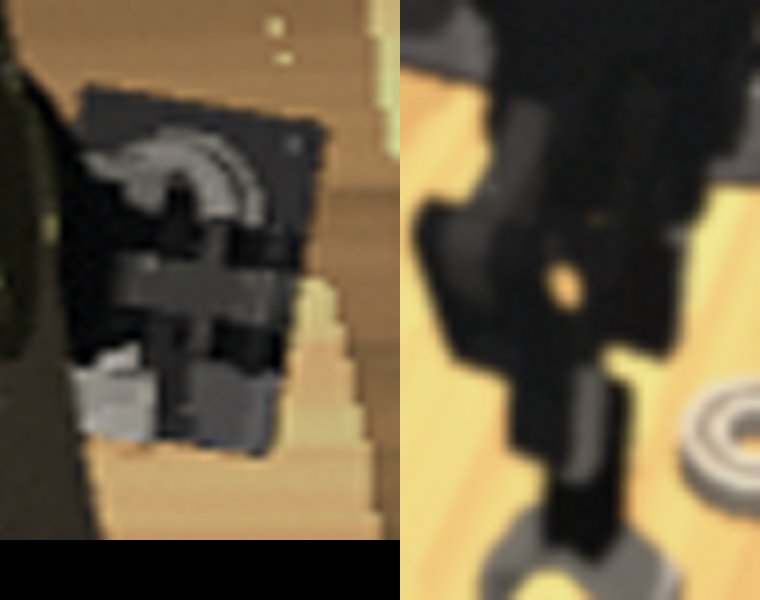

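Run:
```python
from h import *
np.set_printoptions(precision=1,suppress=True)
f=lambda u,v:(320+(u-400+.5)/8-.5,190+(v+.5)/8-.5)
for z in (175,185,195,205,215,225): print(z,"outer+y",onz("side",f(545,462),z),"grey",onz("side",f(585,482),z),"-y",onz("side",f(670,356),z))
def P(n,p):
    q=proj(n,p); return q
for y,nm in((184,'+yback'),(166,'+yin'),(130,'-yin'),(112,'-yback')):
    for x in(430,452):
        for z in(180,):
            q=proj("side",[x,y,z]);print(nm,x,z,((q-[320,190]+.5)*8-.5+[400,0]).round())
```

```text
175 outer+y [458.1 128.8 175. ] grey [446.8 131.9 175. ] -y [439.8  81.9 175. ]
185 outer+y [455.3 138.3 185. ] grey [444.2 141.3 185. ] -y [437.3  92.3 185. ]
195 outer+y [452.5 147.8 195. ] grey [441.7 150.8 195. ] -y [434.9 102.7 195. ]
205 outer+y [449.7 157.3 205. ] grey [439.1 160.2 205. ] -y [432.5 113.1 205. ]
215 outer+y [446.9 166.7 215. ] grey [436.5 169.7 215. ] -y [430.  123.5 215. ]
225 outer+y [444.1 176.2 225. ] grey [433.9 179.1 225. ] -y [427.6 133.8 225. ]
+yback 430 180 [588. 639.]
+yback 452 180 [496. 615.]
+yin 430 180 [611. 584.]
+yin 452 180 [521. 560.]
-yin 430 180 [655. 479.]
-yin 452 180 [568. 457.]
-yback 430 180 [675. 430.]
-yback 452 180 [590. 408.]
```

```bash
python3 -m jog '[[[0,0,-0.005],[0,0,0],-0.15],[[0,0,-0.01],[0,0,0],-0.15],[[0,0,-0.015],[0,0,0],-0.15],[[0,0,-0.02],[0,0,0],-0.15],[[0,0,-0.02],[0,0,0],-0.15]]' 20
python3 - <<'E'
from h import *
for n in("side",):
    im=vision.snapshot(n)[:,:,::-1];cv2.imwrite(f"pics/{n}6.png",im)
b=cv2.resize(cv2.imread("pics/side6.png")[190:265,320:365],None,fx=8,fy=8,interpolation=2)
cv2.imwrite("pics/c9.png",b[:600])
print(r.sense()["tool_pos"],r.sense()["finger_gap"],r.sense()["ft_force"])
E
```

```text
time: 4.02
tool_pos: [441.0, 147.8, 167.3]
tcp_rot: [111.3, 89.9, -167.7]
ft_force: [-1.0, -0.4, -0.3]
finger_gap: 36.2
[441.19661225 147.82345837 167.86471916] 36.48879466380854 [-0.25339093 -0.59903772  0.49220421]
```

View pics/c9.png

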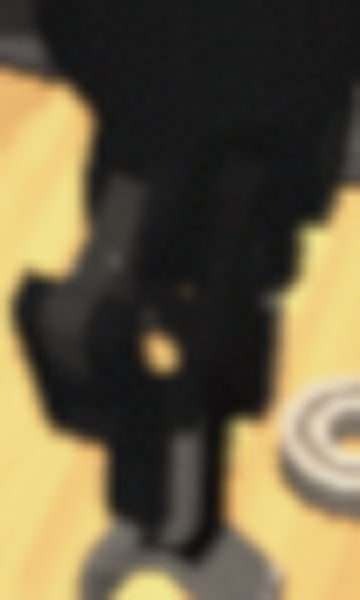

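```bash
python3 -m jog '[[[0,0,-0.002],[0,0,0],-0.4],[[0,0,-0.004],[0,0,0],-0.6],[[0,0,-0.004],[0,0,0],-1],[[0,0,-0.004],[0,0,0],-1],[[0,0,-0.004],[0,0,0],-1]]' 25
python3 - <<'E'
from h import *
for n in("side",):
    im=vision.snapshot(n)[:,:,::-1];cv2.imwrite(f"pics/{n}7.png",im)
b=cv2.resize(cv2.imread("pics/side7.png")[190:265,320:365],None,fx=8,fy=8,interpolation=2)
cv2.imwrite("pics/c10.png",b[:600])
print(r.sense()["tool_pos"],r.sense()["finger_gap"],r.sense()["ft_force"])
E
```

```text
time: 4.48
tool_pos: [442.3, 147.8, 165.4]
tcp_rot: [-91.2, 89.9, -10.2]
ft_force: [-0.2, -2.5, 3.1]
finger_gap: 17.4
[442.27446715 147.7961811  165.35263608] 17.492169879154755 [ 1.66708174 -3.20752735  5.06547646]
```

View pics/c10.png

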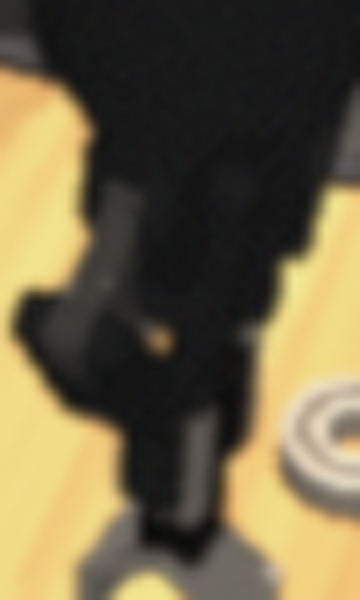

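```bash
python3 -m jog '[[[0,0,0],[0,0,0],-1],[[0,0,0],[0,0,0],-1],[[0,0,0.006],[0,0,0],-1],[[0,0,0.015],[0,0,0],-1],[[0,0,0.03],[0,0,0],-1]]' 70
python3 -m jog '[[[0,0,0.02],[0,0,0],-1],[[0,0,0.045],[0,0,0],-1],[[0,0,0.075],[0,0,0],-1],[[0,0,0.105],[0,0,0],-1],[[0,0,0.13],[0,0,0],-1]]'
python3 -m jog '[[[0,0,0.012],[0,0,0],-1],[[0,0,0.02],[0,0,0],-1],[[0,0,0.02],[0,0,0],-1]]'
python3 - <<'E'
from h import *
for n in("side","top"):
    im=vision.snapshot(n)[:,:,::-1];cv2.imwrite(f"pics/{n}8.png",im)
print(r.sense()["tool_pos"],r.sense()["finger_gap"],r.sense()["ft_force"])
E
```

```text
time: 4.95
tool_pos: [439.9, 147.9, 193.0]
tcp_rot: [105.4, 89.7, -173.6]
ft_force: [-0.4, 1.2, -5.0]
finger_gap: 16.7
time: 5.37
tool_pos: [441.3, 148.2, 326.8]
tcp_rot: [28.4, 90.0, 109.3]
ft_force: [1.3, -0.3, -5.8]
finger_gap: 16.8
time: 5.62
tool_pos: [442.1, 148.2, 345.8]
tcp_rot: [-61.0, 89.9, 20.0]
ft_force: [0.3, 0.4, -5.4]
finger_gap: 16.8
[441.26689941 147.94880391 343.08743984] 16.745235277199924 [ 0.21425402  0.76868016 -5.99996755]
```

View pics/side8.png

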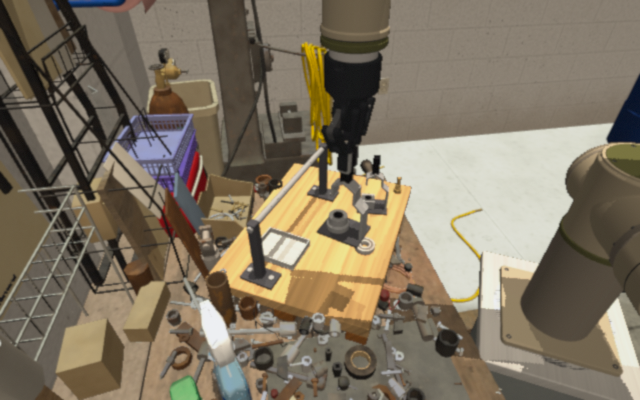

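View pics/top8.png

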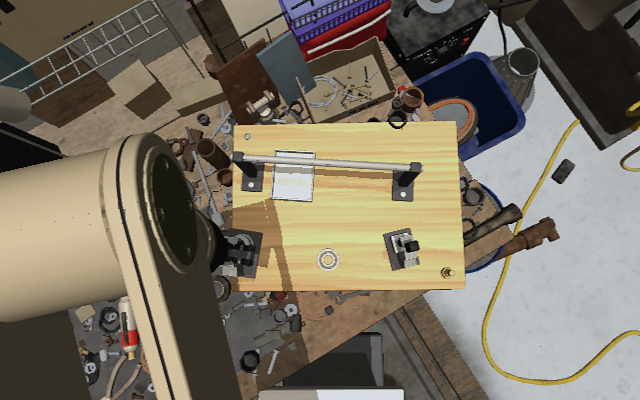

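```bash
cat >> h.py <<'E'
def carr(ctr,yaw,z0,x,y,z):
    a=np.radians(yaw);return [ctr[0]+x*np.cos(a)-y*np.sin(a),ctr[1]+x*np.sin(a)+y*np.cos(a),z0+z]
def show(im,n,x0,y0,w,h,k,pts,out):
    o=cv2.resize(im[y0:y0+h,x0:x0+w],None,fx=k,fy=k,interpolation=2)
    for P in pts:
        q=(proj(n,P)-[x0,y0]+.5)*k-.5;cv2.circle(o,tuple(int(round(v)) for v in q),2,(0,0,255),-1)
    cv2.imwrite(out,o)
def cpts(ctr,yaw,z0):
    return [carr(ctr,yaw,z0,a*40,b*30,6) for a in(-1,1) for b in(-1,1)]+[carr(ctr,yaw,z0,12+21*np.cos(t),21*np.sin(t),6) for t in np.arange(0,6.3,.5)]
E
python3 - <<'E'
from h import *
im=cv2.imread("pics/side8.png")
show(im,"side",300,160,90,100,6,cpts((441.3,148),-9,62+177.7),"pics/o8.png")
im=cv2.imread("pics/top8.png")
show(im,"top",200,215,90,80,6,cpts((441.3,148),-9,62+177.7),"pics/o8t.png")
E
```

```text
(no output)
```

View pics/o8.png

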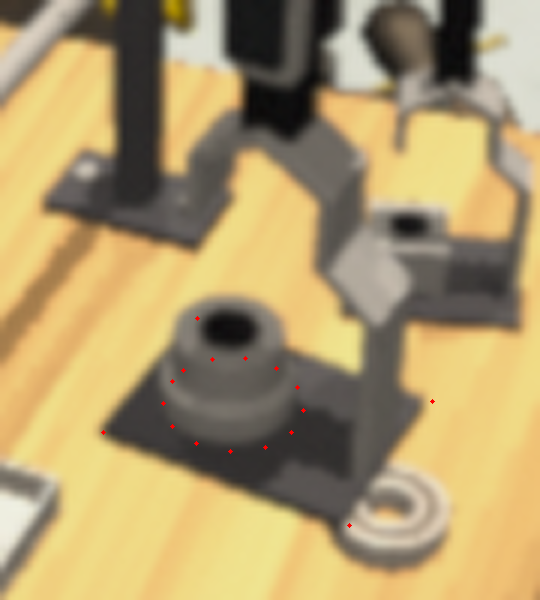

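View pics/o8t.png

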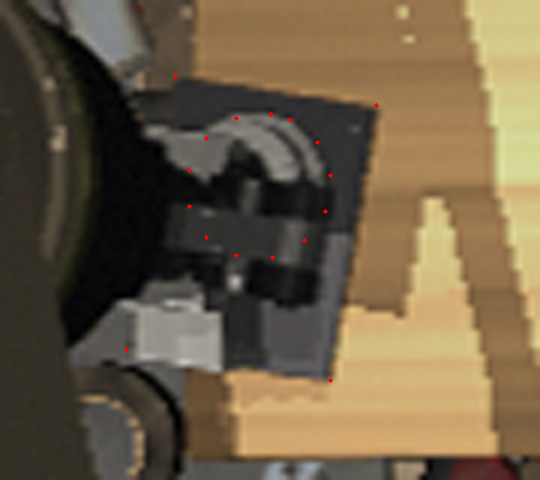

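```bash
python3 -m jog '[[[0.006,-0.014,0],[0,0,0.008],-1],[[0.018,-0.042,0],[0,0,0.024],-1],[[0.03,-0.072,0],[0,0,0.04],-1],[[0.042,-0.102,0],[0,0,0.056],-1],[[0.055,-0.132,0],[0,0,0.0785],-1]]'
python3 -m jog '[[[0.012,-0.028,0],[0,0,0],-1],[[0.024,-0.056,0],[0,0,0],-1],[[0.034,-0.08,0],[0,0,0],-1],[[0.04,-0.095,0],[0,0,0],-1],[[0.043,-0.1,0],[0,0,0],-1]]'
python3 -m jog '[[[0,0,0],[0,0,0],-1],[[0,0,0],[0,0,0],-1]]'
python3 - <<'E'
from h import *
for n in("side","top"):
    im=vision.snapshot(n)[:,:,::-1];cv2.imwrite(f"pics/{n}9.png",im)
s=r.sense();p=s["tool_pos"];print(p,s["finger_gap"],s["ft_force"],s["joint_pos"],(s["tcp_rot"][2]-s["tcp_rot"][0])%360)
pts=cpts(p[:2],-4.5,p[2]-103.4)
show(cv2.imread("pics/side9.png"),"side",280,110,110,120,5,pts,"pics/o9.png")
show(cv2.imread("pics/top9.png"),"top",330,140,110,90,5,pts,"pics/o9t.png")
E
```

```text
time: 6.13
tool_pos: [496.1, 14.8, 342.3]
tcp_rot: [89.0, 89.8, 174.5]
ft_force: [0.9, 1.4, -5.5]
finger_gap: 17.0
time: 6.55
tool_pos: [539.4, -86.2, 342.1]
tcp_rot: [88.9, 89.8, 174.2]
ft_force: [-0.2, 0.0, -6.0]
finger_gap: 16.5
time: 6.72
tool_pos: [539.3, -83.2, 343.7]
tcp_rot: [63.4, 89.9, 148.8]
ft_force: [-1.6, -0.3, -5.4]
finger_gap: 16.8
[539.43117078 -82.73777272 344.56774183] 16.45414927783932 [-0.08359526 -0.39957829 -6.25230896] [-1.41221857e+01 -1.66078787e+00  7.98139832e+01  2.64591309e-02
  1.01882411e+02 -9.96479759e+01] 85.53123019570978
```

View pics/o9.png

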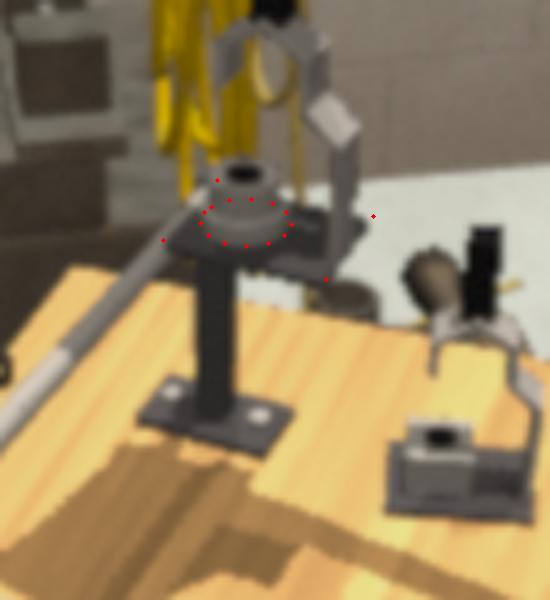

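View pics/o9t.png

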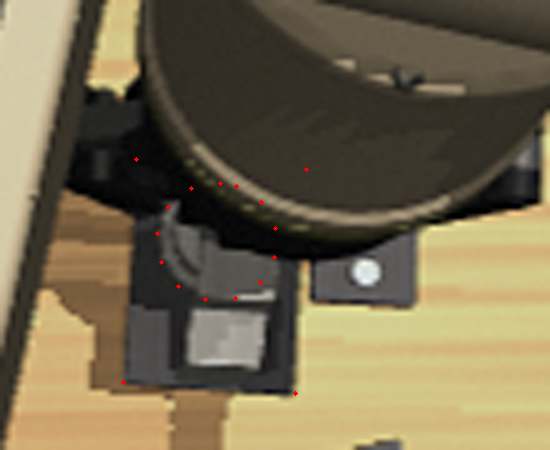

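```bash
python3 -m jog '[[[0,-0.001,-0.01],[0,0,0],-1],[[0,-0.001,-0.03],[0,0,0],-1],[[0,-0.001,-0.053],[0,0,0],-1],[[0,-0.001,-0.075],[0,0,0],-1],[[0,-0.001,-0.084],[0,0,0],-1]]'
python3 -m jog '[[[0,0,0],[0,0,0],-1],[[0,0,0],[0,0,0],-1]]'
python3 - <<'E'
from h import *
for n in("side",):
    im=vision.snapshot(n)[:,:,::-1];cv2.imwrite(f"pics/{n}10.png",im)
s=r.sense();p=s["tool_pos"];print(p,s["finger_gap"],s["ft_force"],(s["tcp_rot"][2]-s["tcp_rot"][0])%360)
z0=p[2]-103.4
pts=cpts(p[:2],-4.5,z0)+[carr(p[:2],-4.5,z0,0,b*12,100.5) for b in (-1,1)]+[carr((607.6,-1.5),-4.5,212,0,y,0) for y in(-130,-88,-40,0)]
show(cv2.imread("pics/side10.png"),"side",270,110,110,120,5,pts,"pics/o10.png")
E
```

```text
time: 7.23
tool_pos: [537.9, -83.7, 256.5]
tcp_rot: [79.0, 89.7, 164.5]
ft_force: [-1.4, 0.0, -6.6]
finger_gap: 16.7
time: 7.4
tool_pos: [539.4, -84.5, 260.8]
tcp_rot: [78.5, 90.0, 164.0]
ft_force: [-1.3, -0.3, -4.8]
finger_gap: 16.5
[540.17548679 -84.82219471 262.10635305] 17.060094014931853 [ 0.23573865 -0.02666923 -4.85612261] 85.48531601096681
```

View pics/o10.png

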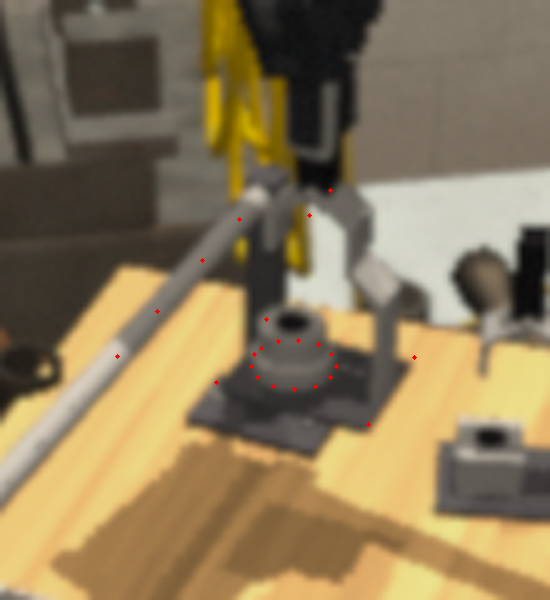

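```bash
python3 -m jog '[[[0.008,-0.001,0],[0,0,0],-1],[[0.018,-0.0015,0],[0,0,0],-1],[[0.028,-0.002,0],[0,0,0],-1],[[0.036,-0.003,0],[0,0,0],-1],[[0.042,-0.0035,0],[0,0,0],-1]]'
python3 -m jog '[[[0.006,-0.0005,0],[0,0,0],-1],[[0.012,-0.001,0],[0,0,0],-1],[[0.018,-0.0015,0],[0,0,0],-1],[[0.018,-0.0015,0],[0,0,0],-1],[[0.018,-0.0015,0],[0,0,0],-1]]'
python3 - <<'E'
from h import *
for n in("side","top"):
    im=vision.snapshot(n)[:,:,::-1];cv2.imwrite(f"pics/{n}11.png",im)
s=r.sense();p=s["tool_pos"];print(p,s["finger_gap"],s["ft_force"],(s["tcp_rot"][2]-s["tcp_rot"][0])%360)
z0=p[2]-103.4
pts=cpts(p[:2],-4.5,z0)+[carr(p[:2],-4.5,z0,0,b*12,100.5) for b in (-1,1)]+[carr((607.6,-1.5),-4.5,212,0,y,0) for y in(-130,-88,-40,0)]
show(cv2.imread("pics/side11.png"),"side",250,110,110,120,5,pts,"pics/o11.png")
show(cv2.imread("pics/top11.png"),"top",330,130,110,90,5,pts,"pics/o11t.png")
E
```

```text
time: 7.87
tool_pos: [583.4, -88.8, 262.0]
tcp_rot: [-98.9, 89.9, -13.4]
ft_force: [0.5, -0.3, -4.8]
finger_gap: 16.6
time: 8.28
tool_pos: [599.8, -90.0, 260.6]
tcp_rot: [84.6, 90.0, 170.0]
ft_force: [-0.1, -0.6, -5.1]
finger_gap: 16.9
[599.52603706 -90.01378541 260.68548011] 16.846035782915116 [-0.69983107  0.48871884 -4.32830225] 85.45352107974671
```

View pics/o11.png

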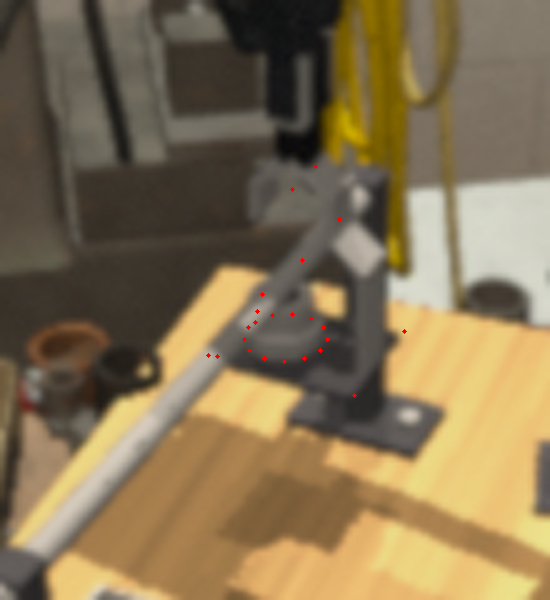

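View pics/o11t.png

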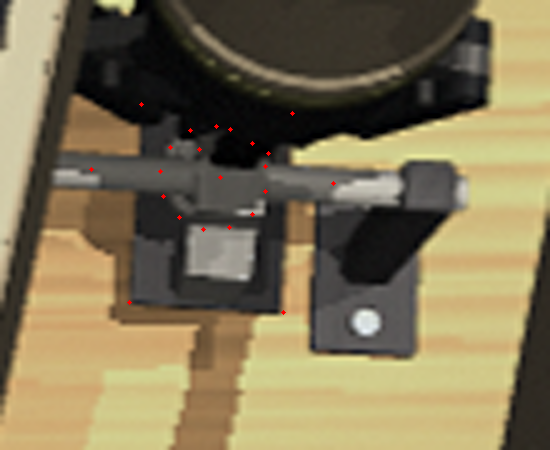

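```bash
python3 -m jog '[[[0,0,-0.005],[0,0,0],-1],[[0,0,-0.013],[0,0,0],-1],[[0,0,-0.022],[0,0,0],-1],[[0,0,-0.03],[0,0,0],-1],[[0,0,-0.035],[0,0,0],-1]]'
python3 -m jog '[[[0,0,-0.002],[0,0,0],-1],[[0,0,-0.004],[0,0,0],-1],[[0,0,-0.006],[0,0,0],-1],[[0,0,-0.006],[0,0,0],-1]]'
python3 - <<'E'
from h import *
for n in("side",):
    im=vision.snapshot(n)[:,:,::-1];cv2.imwrite(f"pics/{n}12.png",im)
s=r.sense();p=s["tool_pos"];print(p,s["finger_gap"],s["ft_force"],s["wrist_torque"])
z0=p[2]-103.4
pts=cpts(p[:2],-4.5,z0)+[carr(p[:2],-4.5,z0,0,b*12,100.5) for b in (-1,1)]
show(cv2.imread("pics/side12.png"),"side",250,110,110,120,5,pts,"pics/o12.png")
E
```

```text
time: 8.8
tool_pos: [598.8, -89.8, 223.4]
tcp_rot: [81.1, 89.8, 166.5]
ft_force: [-0.2, -0.8, -5.9]
finger_gap: 16.4
time: 9.13
tool_pos: [599.8, -90.0, 219.6]
tcp_rot: [-26.2, 90.0, 59.2]
ft_force: [-0.6, 0.2, -5.5]
finger_gap: 16.8
[599.84800435 -90.0583519  219.91472664] 16.655183816759767 [ 0.05882666  0.86090153 -4.13364335] [-0.02599668 -0.01175616 -0.03614153]
```

View pics/o12.png

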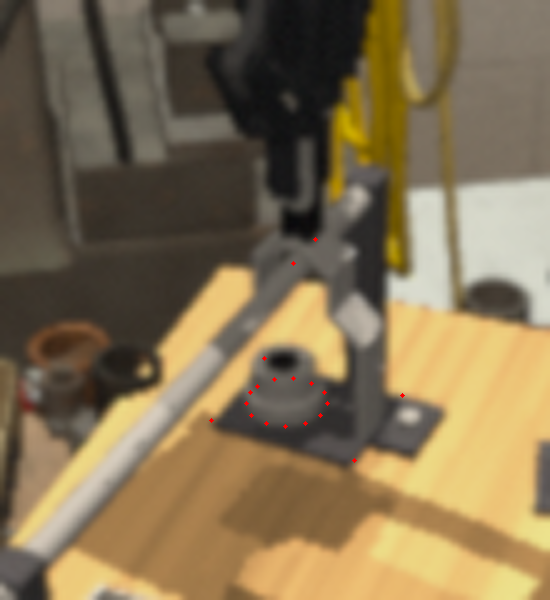

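```bash
python3 -m jog '[[[0,0,-0.001],[0,0,0],-1],[[0,0,-0.002],[0,0,0],-1],[[0,0,-0.003],[0,0,0],-1],[[0,0,-0.003],[0,0,0],-1]]'
python3 -m jog '[[[0,0,-0.001],[0,0,0],-1],[[0,0,-0.0015],[0,0,0],-1],[[0,0,-0.0015],[0,0,0],-1]]'
```

```text
time: 9.52
tool_pos: [599.7, -90.0, 216.6]
tcp_rot: [82.3, 90.0, 167.8]
ft_force: [-0.3, -0.5, -6.0]
finger_gap: 16.8
time: 9.77
tool_pos: [599.7, -90.0, 215.1]
tcp_rot: [84.2, 90.0, 169.7]
ft_force: [-0.1, -0.8, -5.6]
finger_gap: 16.4
```

```bash
python3 -m jog '[[[0,0,-0.001],[0,0,0],-1],[[0,0,-0.0015],[0,0,0],-1],[[0,0,-0.0015],[0,0,0],-1]]'
python3 -m jog '[[[0,0,-0.001],[0,0,0],-1],[[0,0,-0.0015],[0,0,0],-1],[[0,0,-0.0015],[0,0,0],-1]]'
```

```text
time: 10.02
tool_pos: [600.0, -90.1, 214.7]
tcp_rot: [-98.8, 89.9, -13.3]
ft_force: [-1.3, 0.2, 0.8]
finger_gap: 16.9
time: 10.27
tool_pos: [600.3, -90.1, 214.6]
tcp_rot: [-99.7, 89.9, -14.2]
ft_force: [-4.7, 0.3, 8.6]
finger_gap: 16.8
```

```bash
python3 -m jog '[[[0,0,0.0015],[0,0,0],-1],[[0,0,0.002],[0,0,0],-1]]'
python3 - <<'E'
from h import *
pts=[carr((607.6,-1.5),-4.5,62,a*55,75.5+b*45,z) for a in(-1,1) for b in(-1,1) for z in(0,18)]
show(cv2.imread("pics/side0.png"),"side",250,222,68,55,10,pts,"pics/pan_s.png")
show(cv2.imread("pics/top0.png"),"top",262,143,60,65,9,pts,"pics/pan_t.png")
E
```

```text
time: 10.43
tool_pos: [600.0, -90.1, 214.7]
tcp_rot: [-99.7, 89.9, -14.2]
ft_force: [0.0, -0.2, -1.3]
finger_gap: 16.8
```

View pics/pan_s.png

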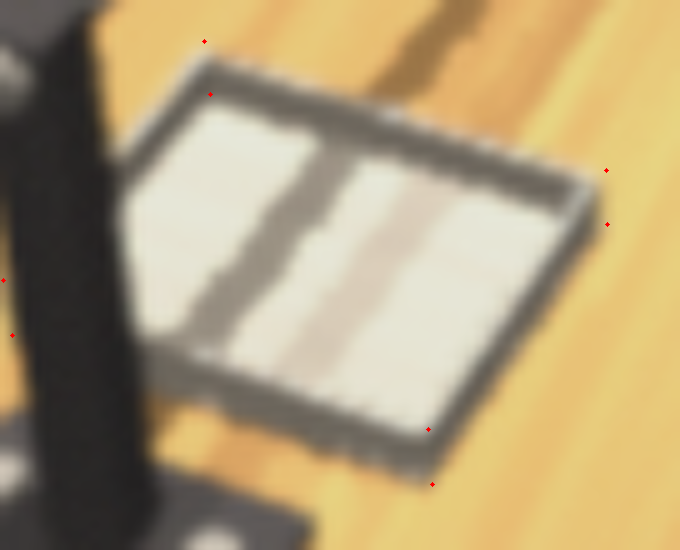

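View pics/pan_t.png

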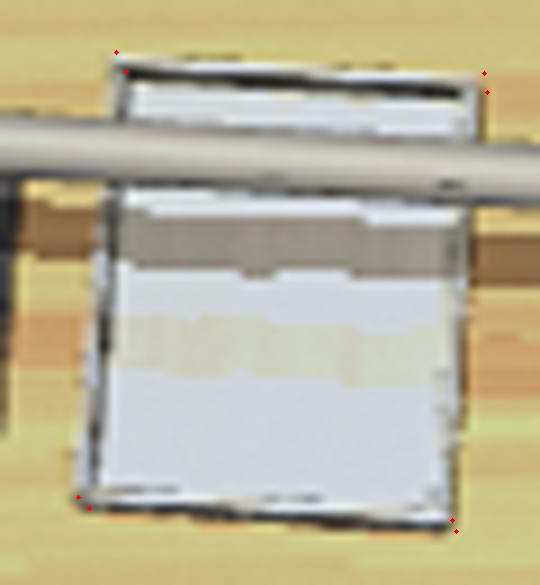

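```bash
python3 -m jog '[[[0.0004,0.005,0],[0,0,0],-1],[[0.001,0.013,0],[0,0,0],-1],[[0.0018,0.023,0],[0,0,0],-1],[[0.0026,0.033,0],[0,0,0],-1],[[0.0032,0.041,0],[0,0,0],-1]]'
```

```text
time: 10.85
tool_pos: [603.4, -48.2, 214.7]
tcp_rot: [-112.4, 89.9, -26.9]
ft_force: [-1.2, -4.1, 3.5]
finger_gap: 16.5
```

```bash
python3 -m jog '[[[0.0006,0.008,0],[0,0,0],-1],[[0.0013,0.017,0],[0,0,0],-1],[[0.002,0.026,0],[0,0,0],-1],[[0.0027,0.035,0],[0,0,0],-1],[[0.0032,0.041,0],[0,0,0],-1]]'
```

```text
time: 11.27
tool_pos: [606.6, -6.9, 214.7]
tcp_rot: [-93.4, 89.9, -8.0]
ft_force: [1.2, -5.4, 3.3]
finger_gap: 16.6
```

```bash
python3 -m jog '[[[0.0006,0.008,0],[0,0,0],-1],[[0.0013,0.017,0],[0,0,0],-1],[[0.002,0.026,0],[0,0,0],-1],[[0.0027,0.035,0],[0,0,0],-1],[[0.0032,0.041,0],[0,0,0],-1]]'
python3 -m jog '[[[0.0006,0.008,0],[0,0,0],-1],[[0.0013,0.017,0],[0,0,0],-1],[[0.002,0.025,0],[0,0,0],-1],[[0.0024,0.031,0],[0,0,0],-1],[[0.0026,0.034,0],[0,0,0],-1]]'
python3 -m jog '[[[0,0,0],[0,0,0],-1],[[0,0,0],[0,0,0],-1]]'
python3 - <<'E'
from h import *
for n in("side","top"):
    im=vision.snapshot(n)[:,:,::-1];cv2.imwrite(f"pics/{n}13.png",im)
s=r.sense();p=s["tool_pos"];print(p,s["finger_gap"],s["ft_force"],s["wrist_torque"])
z0=p[2]-103.4
pts=cpts(p[:2],-4.5,z0)+[carr(p[:2],-4.5,z0,0,b*12,100.5) for b in (-1,1)]+[carr((607.6,-1.5),-4.5,62,a*55,76+b*45,18) for a in(-1,1) for b in(-1,1)]
show(cv2.imread("pics/side13.png"),"side",220,150,120,120,5,pts,"pics/o13.png")
show(cv2.imread("pics/top13.png"),"top",225,120,130,110,5,pts,"pics/o13t.png")
E
```

```text
time: 11.68
tool_pos: [609.8, 33.9, 214.7]
tcp_rot: [-92.3, 89.9, -6.8]
ft_force: [2.0, -6.5, 3.4]
finger_gap: 16.6
time: 12.1
tool_pos: [612.4, 67.7, 214.7]
tcp_rot: [-93.2, 89.9, -7.7]
ft_force: [2.4, -5.9, 4.2]
finger_gap: 16.9
time: 12.27
tool_pos: [612.5, 68.0, 214.7]
tcp_rot: [-39.9, 89.9, 45.6]
ft_force: [3.8, 1.4, 2.9]
finger_gap: 16.7
[612.39355943  67.98353151 214.63459243] 16.96765638130548 [4.36829488 2.49008865 4.21977707] [ 0.54761211 -0.84729516  0.0468528 ]
```

View pics/o13.png

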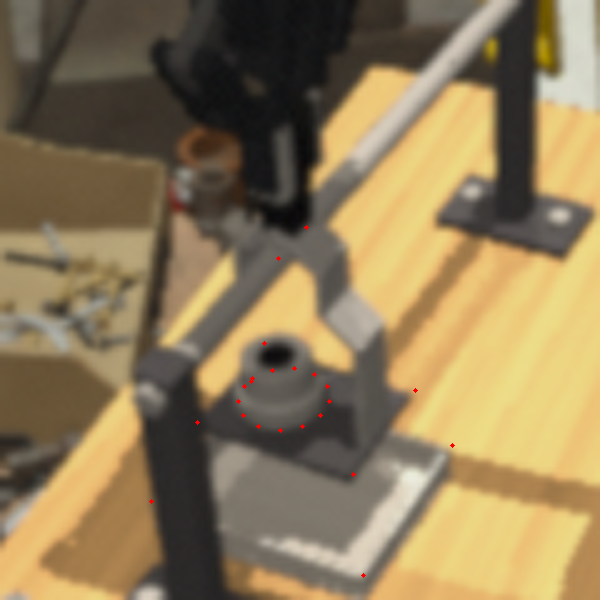

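View pics/o13t.png

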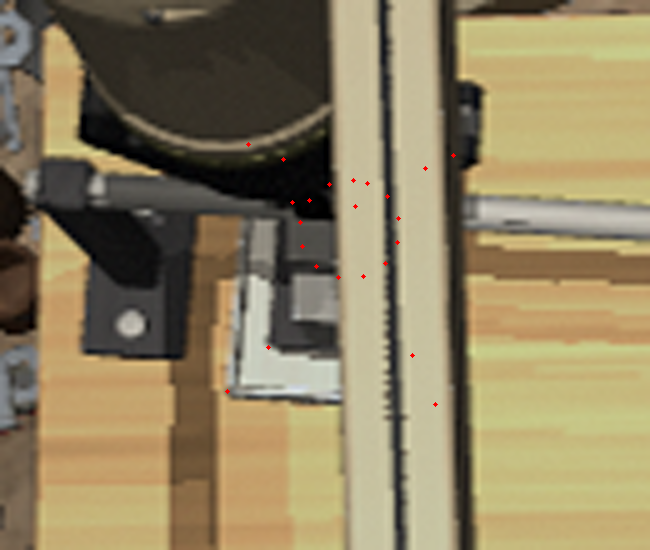

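```bash
python3 -m jog '[[[0.0001,0.002,0],[0,0,0],-1],[[0.0003,0.004,0],[0,0,0],-1],[[0.0005,0.0065,0],[0,0,0],-1],[[0.0005,0.0065,0.0005],[0,0,0],-1],[[0.0005,0.0065,0.0005],[0,0,0],-1]]'
python3 - <<'E'
from h import *
for n in("side","top"):
    im=vision.snapshot(n)[:,:,::-1];cv2.imwrite(f"pics/{n}14.png",im)
s=r.sense();p=s["tool_pos"];print(p,s["finger_gap"],s["ft_force"],s["wrist_torque"])
z0=p[2]-103.4
pts=cpts(p[:2],-4.5,z0)+[carr((607.6,-1.5),-4.5,62,a*55,76+b*45,18) for a in(-1,1) for b in(-1,1)]
show(cv2.imread("pics/side14.png"),"side",245,190,75,90,8,pts,"pics/o14.png")
show(cv2.imread("pics/top14.png"),"top",260,155,60,60,8,pts,"pics/o14t.png")
E
```

```text
time: 12.78
tool_pos: [612.7, 72.5, 214.7]
tcp_rot: [-159.9, 89.9, -74.5]
ft_force: [4.5, -3.5, 2.0]
finger_gap: 16.8
[612.67905102  72.56075406 214.70383996] 16.7287641697101 [ 4.04426231 -3.42580498  2.33354948] [-0.72087736 -0.91405541 -0.05475182]
```

View pics/o14.png

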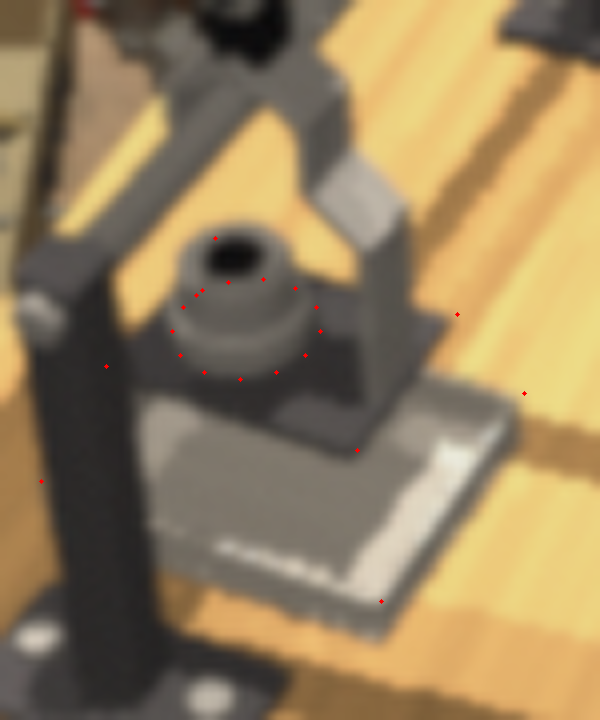

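View pics/o14t.png

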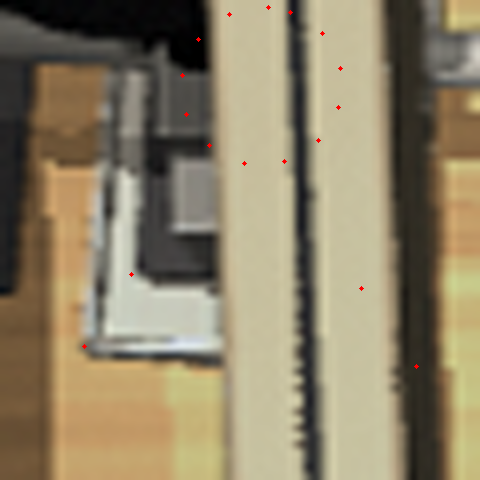

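Run:
```python
from h import *
rc=np.array([607.6,-1.5,0]);a=np.radians(-4.5)
def rf(P):
    d=P-rc;return np.array([d[0]*np.cos(a)+d[1]*np.sin(a),-d[0]*np.sin(a)+d[1]*np.cos(a)]).round(1)
f=lambda x0,y0,k,u,v:un(x0,y0,k,u,v)
for q in[(140,278),(138,277)]:print("base nl top",rf(onz("top",f(260,155,8,*q),117.4)))
for q in[(86,346),(88,350)]:print("pan nl top",rf(onz("top",f(260,155,8,*q),80)))
print("base nl side",rf(onz("side",f(245,190,8,351,455),117.4)), "base nr",rf(onz("side",f(245,190,8,450,320),117.4)))
print("pan nl side rim",rf(onz("side",f(245,190,8,378,612),80)),"pan nr",rf(onz("side",f(245,190,8,519,404),80)))
```

```text
base nl top [-41.7 101.8]
base nl top [-41.4 102.4]
pan nl top [-55.1 120.4]
pan nl top [-56.1 119.7]
base nl side [-40.2 106.9] base nr [-40.2  47.4]
pan nl side rim [-56.1 125. ] pan nr [-55.8  35.8]
```

```bash
python3 -m jog '[[[0.0001,0.0015,0],[0,0,0],-1],[[0.0002,0.003,0],[0,0,0],-1],[[0.0002,0.003,0.0005],[0,0,0],-1],[[0.0002,0.003,0.001],[0,0,0],-1],[[0.0002,0.003,0.001],[0,0,0],-1]]'
python3 - <<'E'
from h import *
for n in("side",):
    im=vision.snapshot(n)[:,:,::-1];cv2.imwrite(f"pics/{n}15.png",im)
s=r.sense();p=s["tool_pos"];print(p,s["finger_gap"],s["ft_force"],s["wrist_torque"])
show(cv2.imread("pics/side15.png"),"side",245,190,75,90,8,[],"pics/o15.png")
E
```

```text
time: 13.3
tool_pos: [612.5, 75.9, 215.0]
tcp_rot: [134.7, 89.9, -139.9]
ft_force: [4.5, -1.7, -1.1]
finger_gap: 17.0
[612.55866205  75.86944599 214.99057614] 16.30592994541338 [ 3.72946735 -2.3757873  -0.16681745] [-4.40352626e-01 -9.44268325e-01  6.94113138e-04]
```

View pics/o15.png

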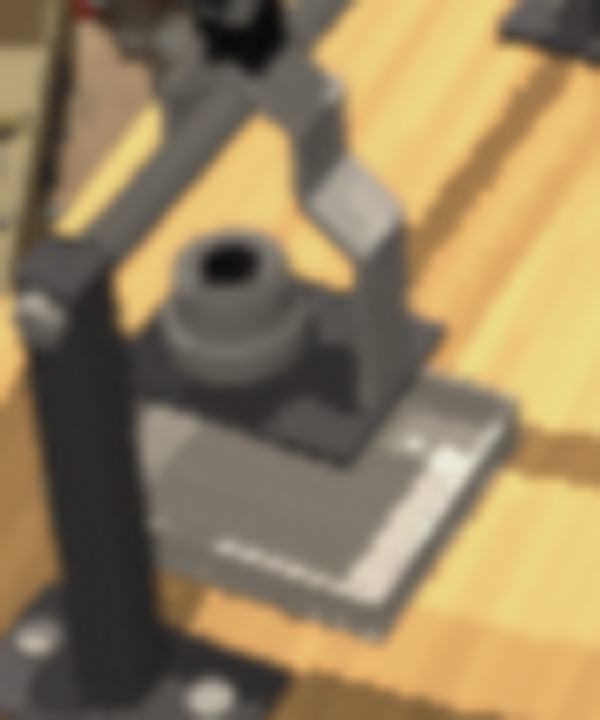

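```bash
python3 -m jog '[[[0.0007,0,0],[0,0,0],-1],[[0.0007,0,0],[0,0,0],-1]]'
python3 -m jog '[[[0,0,0],[0,0,0],-0.5],[[0,0,0],[0,0,0],-0.3],[[0,0,0],[0,0,0],-0.1],[[0,0,0],[0,0,0],-0.1],[[0,0,0],[0,0,0],-0.1]]' 20
python3 - <<'E'
from h import *
for n in("side","top"):
    im=vision.snapshot(n)[:,:,::-1];cv2.imwrite(f"pics/{n}16.png",im)
s=r.sense();p=s["tool_pos"];print(p,s["finger_gap"],s["ft_force"],s["wrist_torque"])
show(cv2.imread("pics/side16.png"),"side",240,160,85,115,5.2,[],"pics/o16.png")
E
```

```text
time: 13.52
tool_pos: [612.8, 76.0, 215.0]
tcp_rot: [112.1, 89.9, -162.4]
ft_force: [1.8, -3.0, -0.6]
finger_gap: 16.8
time: 13.93
tool_pos: [613.2, 76.7, 215.7]
tcp_rot: [64.4, 90.0, 149.8]
ft_force: [0.6, -0.7, 0.4]
finger_gap: 38.3
[613.26615661  76.60997706 215.78875231] 38.10051910441028 [ 0.17947328 -0.36218226  0.37308122] [0.04475074 0.00463692 0.00023946]
```

View pics/o16.png

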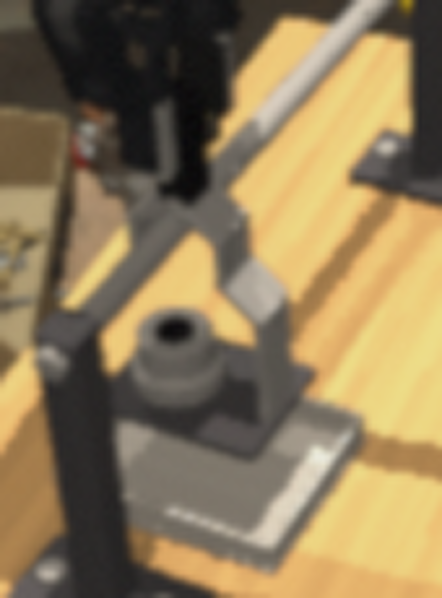

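```bash
python3 -m jog '[[[0,0,0.008],[0,0,0],-0.1],[[0,0,0.02],[0,0,0],-0.1],[[0,0,0.035],[0,0,0],-0.1],[[0,0,0.055],[0,0,0],-0.1],[[0,0,0.08],[0,0,0],-0.1]]'
python3 -m jog '[[[-0.005,0,0.03],[0,0,0],-0.1],[[-0.02,0,0.06],[0,0,0],-0.1],[[-0.05,0.01,0.08],[0,0,0],-0.1],[[-0.08,0.03,0.09],[0,0,0],-0.1],[[-0.11,0.06,0.09],[0,0,0],-0.1]]'
python3 -m jog '[[[-0.02,0.03,0],[0,0,0],-0.1],[[-0.04,0.065,0],[0,0,0],-0.1],[[-0.06,0.1,0],[0,0,0],-0.1],[[-0.08,0.135,0],[0,0,0],-0.1],[[-0.1,0.16,0],[0,0,0],-0.1]]'
python3 -m jog '[[[-0.02,0.03,0],[0,0,0],-0.1],[[-0.04,0.065,0],[0,0,0],-0.1],[[-0.06,0.09,0],[0,0,0],-0.1],[[-0.07,0.11,0],[0,0,0],-0.1],[[-0.07,0.11,0],[0,0,0],-0.1]]'
python3 - <<'E'
from h import *
for n in("side","top"):
    im=vision.snapshot(n)[:,:,::-1];cv2.imwrite(f"pics/{n}17.png",im)
s=r.sense();p=s["tool_pos"];print(p,s["time"],s["finger_gap"],s["ft_force"])
show(cv2.imread("pics/side17.png"),"side",220,140,130,140,4.2,[],"pics/o17.png")
show(cv2.imread("pics/top17.png"),"top",225,130,110,80,7,[],"pics/o17t.png")
E
```

```text
time: 14.45
tool_pos: [612.8, 76.4, 296.6]
tcp_rot: [96.0, 89.9, -178.5]
ft_force: [0.5, 0.1, -0.5]
finger_gap: 38.6
time: 14.87
tool_pos: [504.0, 135.0, 391.1]
tcp_rot: [-80.2, 89.6, 5.1]
ft_force: [0.1, 0.7, 0.6]
finger_gap: 38.2
time: 15.28
tool_pos: [402.4, 298.2, 387.5]
tcp_rot: [-38.6, 89.9, 46.9]
ft_force: [1.3, 0.5, 0.3]
finger_gap: 38.6
time: 15.7
tool_pos: [331.3, 409.1, 387.2]
tcp_rot: [0.6, 89.9, 86.3]
ft_force: [0.7, 0.3, -0.0]
finger_gap: 38.4
[333.45358174 406.42742502 386.96931799] 15.8 38.68631379529929 [ 0.02894454  0.19942806 -0.78907465]
```

View pics/o17.png

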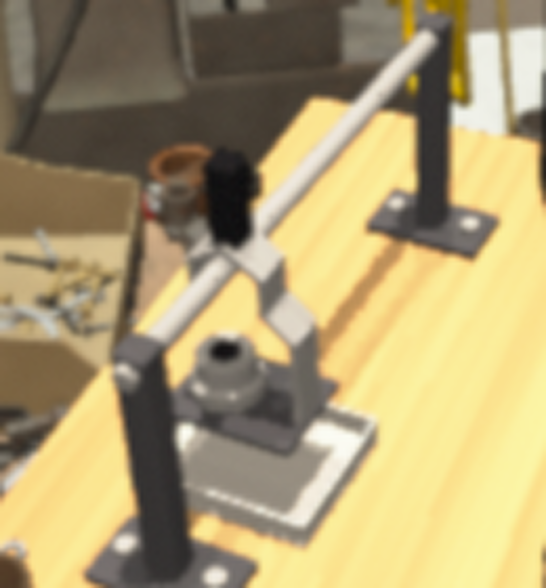

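View pics/o17t.png

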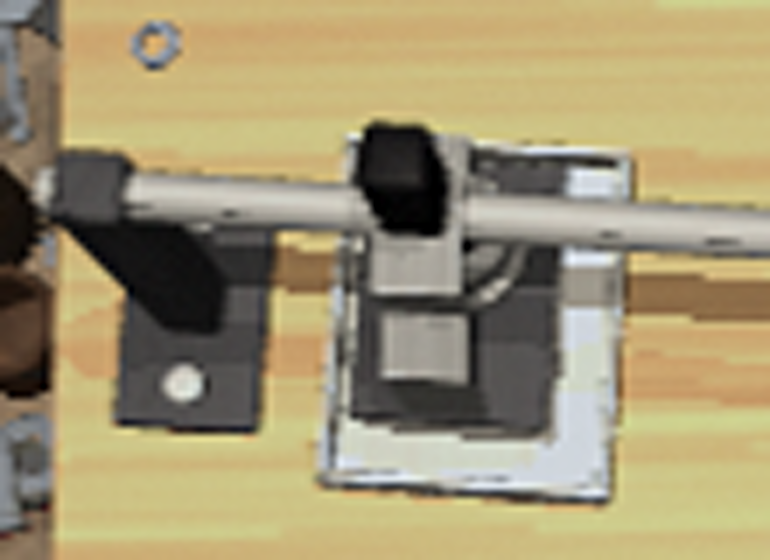

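View pics/top17.png

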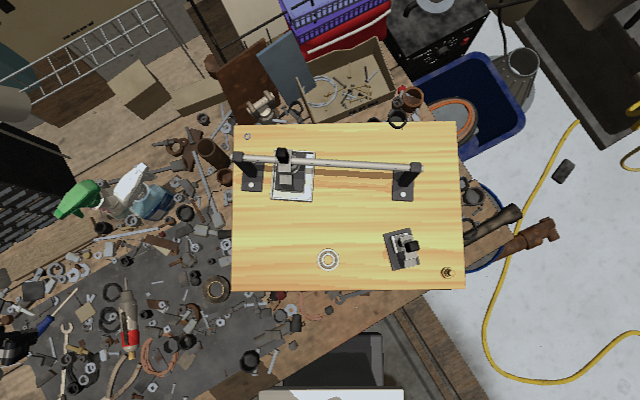

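Run:
```python
from h import *
rc=np.array([607.6,-1.5,0]);a=np.radians(-4.5)
def rf(P):
    d=P-rc;return np.array([d[0]*np.cos(a)+d[1]*np.sin(a),-d[0]*np.sin(a)+d[1]*np.cos(a)]).round(1)
T=lambda q,z:rf(onz("top",un(225,130,7,*q),z));S=lambda q,z:rf(onz("side",un(220,140,4.2,*q),z))
print("base",T((352,415),117.4),T((552,437),117.4),"far right",T((568,165),117.4))
print("pan",T((320,486),80),T((608,501),80),T((348,136),80),T((632,152),80))
print("side base nl,nr",S((295,448),117.4),S((336,383),117.4),"pan",S((302,538),80),S((377,424),80))
```

```text
base [-41.  106.5] [-43.9  46.7] far right [38.8 47.9]
pan [-57.6 120.2] [-56.7  31.2] [ 53.4 120.8] [53.6 31.5]
side base nl,nr [-42.8 105.2] [-39.6  52.3] pan [-57.8 129.5] [-56.4  37.4]
```

Run:
```python
from h import *
show(cv2.imread("pics/side17.png"),"side",245,190,75,90,8,[],"pics/o18.png")
```

```text
(no output)
```

View pics/o18.png

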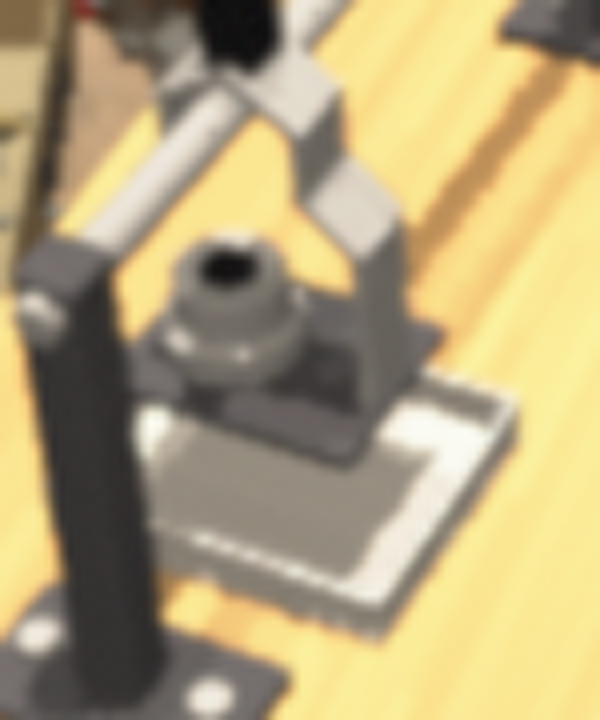

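```bash
python3 -c "
from bench import r,order
s=r.sense();print(s['time'],s['ft_force'],s['qd'].round(2));print(order.hand_in())"
```

```text
15.8 [ 0.02894454  0.19942806 -0.78907465] [-2.17 -0.36  0.68 -0.46 -0.08 -0.51]
the job is handed in; nothing more can be done
None
```

The round-bush carrier now hangs on the rail, centred over the drip pan to within about 1 mm in both camera views. I took it by its black grip and hooked it on near y = -89 mm. I lowered it until the rail took its weight, slid it about 165 mm along while seated, and let go. I handed in at 15.8 s; no verdict was reported.

**Last checks**
- **Robot:** the gripper was well clear, with forces near zero.
- **Square carrier:** it stands where it was, judged by eye in the top picture.
- **Hanging angle:** the round carrier hangs turned up to about 2.5° from the rail's axes.

**What disagreed**
- **Fingertip height:** the pictures showed the fingertips about 30–40 mm above where the reported TCP height and the stated geometry put them. I set the grasp height from the pictures instead. The fingers closed to about 17 mm on the 18 mm grip. After that, the carrier's position in the pictures and its height at the rail contact agreed with the readings.
- **Camera offset:** the side view placed the pan and the hanging carrier about 4 mm farther left than the top view. I judged the centring by comparing carrier and pan within each view.
- **Side-view reading:** a first rough side-view reading after letting go put the carrier about 4–5 mm off centre, with corners that did not fit the base's size. The closer side view was judged by eye and put it within 1 mm.

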